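Clear, load and close the board tester

TASK

A reel of solder has been left standing in the board tester: lift it out and stand it upright in the empty shallow tray. Then slide the board carrier along the tester's deck, without lifting it off, fully home against the back stop, swing the lid shut over it, and last swing the hold-down clamp over and fully down onto the lid. Keep the reel upright, and leave the meter, the can and the transformer where they are.

Things in the scene. Friction and masses are not known exactly. Their poses are not given: they have to be found in the camera images.
- tester: Board tester, fixed: grey base 220 mm (x, -130 to +90) by 180 mm (y), flat deck 30 mm above the bench. Origin on the bench below the middle; its open loading end (-x) looks roughly at the robot. Lid hinged at the +x end, clamp on the +y side.
- back_stop (a point): Middle of the back stop's face at deck height: x = +60, y = 0 mm in the tester's frame. The stop stands 22 mm above the deck. Two aluminium side rails lead to it: inner faces at y = +-50 mm, x = 0 to +60 mm, 20 mm high above the deck; guides 16 mm high flare outwards from their near ends to y = +-74 mm at x = -45 mm.
- carrier: Black plastic carrier with a brown circuit board in it, loose: 80 mm (x) by 94 mm (y) by 14 mm high, flat vertical edges, 160 g. Origin at the centre of its underside. It starts on the deck part way out of the nest towards the loading end, a little askew. Fully home its +x edge lies against the back stop: origin at x = +20, y = 0 in the tester's frame, 30 mm above the bench.
- reel: Reel of solder, upright cylinder 54 mm across its flanges, 58 mm high, about 250 g, loose. Origin at the centre of its underside. It starts standing on the deck between the carrier and the back stop.
- tray: Empty shallow black square tray, fixed, 130 by 130 mm outside, 20 mm high, walls 4 mm, floor 4 mm thick. Origin at the centre of its underside, on the bench. It stands to the left or to the right of the tester.
- lid (a joint): Lid angle (rad): 0 shut (level), 1.57 upright, 2.0 end of travel. Stiff hinge: it stays where it is left. Aluminium frame with clear pane, 111 mm from hinge to free edge, 116 mm wide, 10 mm thick, with a lip at the free edge reaching 18 mm down when shut; shut, its upper face is 64 mm above the bench and spans x = -32 to +75 mm in the tester's frame.
- lid_hinge (a point): Middle of the lid's hinge axis, which runs along the tester's y: x = +79, y = 0 mm in the tester's frame, 61 mm above the bench.
- lid_edge (a point): Middle of the lid's free edge, on the side that is uppermost when shut; 111 mm from the hinge axis.
- clamp (a joint): Hold-down clamp angle (rad): 0 fully down (level across the lid), 1.57 upright, more leans outwards to the tester's +y, 2.75 end of travel. Stiff: it stays where it is left. A steel bar 18 mm wide, 9 mm thick, 73 mm long from its hinge, with a black grip 20 mm wide and 14 mm thick over its last 26 mm.
- clamp_hinge (a point): The clamp's hinge, axis along the tester's x: x = +20, y = +94 mm in the tester's frame, 74 mm above the bench. The bar points to -y of the tester when down.
- clamp_tip (a point): Middle of the end of the clamp's grip, 73 mm from its hinge.
- meter: Handheld meter lying on the bench, black, 160 by 80 by 36 mm (dial to 49 mm high); origin at the centre of its underside. Bystander, beside the tester on the side away from the tray.
- can: Plain metal can standing on the bench, 54 mm across, 130 mm high; origin at the centre of its underside. Bystander on the tester's -y side.
- transformer: Small mains transformer on the bench, 75 by 48 by 50 mm, steel core and copper coil; origin at the centre of its underside. Bystander on the tester's -y side.
Things that resemble listed ones, but are neither listed nor needed, are in the scene too. What is shaped like the reel but yellow is not meant.

How it is judged (in metres and radians):
On the way, in this order (a step that is already met when the one before it is completed fails the run):
1. the reel stands upright in the tray, let go (x of reel in the frame of tray between -0.04 and 0.04 m and y of reel in the frame of tray between -0.04 and 0.04 m and z of reel in the frame of tray below 0.012 m and angle between reel's own z axis and vertical below 0.1 rad and contact force between reel and the fingers below 0.1 N), for 0.2 s.
2. the carrier is fully home against the back stop (x of carrier in the frame of tester between 0.015 and 0.025 m and y of carrier in the frame of tester between -0.008 and 0.008 m and z of carrier in the frame of tester below 0.035 m and angle between the x axis of carrier and the x axis of tester, either way round below 0.08 rad), for 0.2 s.
3. the lid is shut (all of step 2 and value of joint lid below 0.03 rad), for 0.2 s.
4. the clamp is fully down on the shut lid (all of step 3 and value of joint clamp below 0.1 rad), for 0.2 s.
At the end, for the whole second after the job is handed in: Reel standing upright (within 0.1 rad) on the tray's floor with its axis within 40 mm of the tray's centre along each tray side, carrier flat on the deck within 5 mm of home along x, 8 mm along y and 0.08 rad, lid within 0.03 rad of shut, clamp within 0.1 rad of fully down, all at rest (all of step 1 and all of step 4 and linear speed of each of reel, carrier below 0.02 m/s); the robot touches nothing.
It fails at once if the meter, the can or the transformer is moved more than 25 mm (distance of any of meter, can, transformer from where it was at the start of the episode above 0.025 m).
It fails at once if the reel is tipped over (angle between reel's own z axis and vertical above 0.6 rad).
It fails at once if the carrier is lifted off the deck (20 mm or more) (z of carrier in the frame of tester above 0.05 m).
It fails at once if the carrier falls off the deck (z of carrier in the frame of tester below 0.015 m).
It also fails if it takes over 72 s, if anything falls off the work surface, if the arm or the gripper's body presses on something with over 40 N, if the wrist force passes 120 N, or if a joint passes its speed limit or range.

ROBOT

A 7-joint arm with a two-finger parallel gripper is mounted at the origin on the work surface. World frame = base frame: x ahead of the robot, y to its left, z up, the work surface at z = 0. Lengths are in mm, angles in degrees, forces in N, time in s.
With the tool pointing down it reaches from about 400 to 900 mm from the base axis. Payload 5.6 kg.
Tool frame: the origin (TCP) lies between the finger pads; the fingertips stand 8 mm ahead of it and the grasp point (between the pads) lies 11 mm behind it; x points along the fingers, z is the direction in which the jaws open and shut, and the axes are right-handed (so a half turn about x gives the same grasp; the last joint's range is limited). The gripper opens to 92 mm and grips with 3 to 60 N. Pads are 20 mm wide; open, the fingers measure 128 mm over their backs; the gripper's body (75 mm by 189 mm) begins 69 mm behind the grasp point.
Start: joints at [72.365, 26.786, -0.665, 91.828, 0.344, 61.387, -3.226], TCP at [170.073, -627.363, 222.592] pointing down, gripper open.
Joint ranges: [-144.91, 144.91], [-17.63, 115.5], [-89.93, 88.59], [15.96, 139.68], [-74.01, 254.01], [8.47, 105.57], [-167.45, 167.45]. Speed limits (degrees/s): [147.25, 147.25, 180, 180, 180, 180, 180].

INTERFACE

Orientations are given as [roll, pitch, yaw] about the fixed x, y, z axes, in that order (R = Rz(yaw) Ry(pitch) Rx(roll)).
In Python, from station import bot gives the robot as it stands. The module is installed in compiled form; this text tells all that it offers.
- The arm moves only by the shell command python3 -m jog 'ROWS'. ROWS is JSON, a list of rows, each an object with "slide": the shift along the world's x, y, z in mm, a list of three; "twist": the turn, a rotation vector about the world's x, y, z in rad, a list of three; "gripper": the closure, from -1 (fully open) to 1 (shut), so that 0 is half open. A call has 1 to 20 rows; each row shifts and turns the commanded pose from where the row before left it; what a row does not reach is not made up. A row lasts 1/10 s, in which the tool goes at most 50 mm and 8.59 degrees, less where a joint would pass 70% of its speed; a pose out of reach is approached as far as the arm can. A call with a gripper value outside its range is refused whole. The fingers move at their own pace and stop on an object; the grip force is fixed at half the most. Time passes only in rows, so rows that do not move let the fingers close. It gives the time, the measured TCP pose, the force and the opening at its end, in the units of the state.
- bot.observe(): the state, without advancing time (a new reading comes with each control period).
- bot.snapshot(name): name is "side" or "top"; returns a dict with "color" (400x640x3 uint8, red, green, blue), "fx", "fy", "cx", "cy" (pixels), "extrinsics" (4x4, takes a point from camera to world coordinates). Camera axes: x right, y down, z forward; pixel columns grow to the right and rows downward; lengths in mm; the calibration is good to about 2 mm. A picture is of the moment at which its call begins. There is no depth.
- bot.job_done(): hands the job in, once; it reports no verdict.
Trained networks look in a picture, given as the dict that the camera call returned (one of the last four; its "shot" number tells which), for a name from the list of things; names that differ only in an ending like _2 or _b are one class to them, and where a whole thing is asked for, a point or a joint stands for the part that bears it (a point fixed in the world has none). Each returns a list of dicts, best first, with "confidence" (0 to 1); they miss things now and then, are a little off and sometimes report something else, mostly with a low value. They report only what shows in the picture. A call takes as long as a camera call. They do not tell look-alikes from the thing itself.
- bot.look_for(picture, target): "location" ([x, y, z] in mm, in world coordinates, good to about 4 mm: the middle of the surface that is visible of it).
The state is a dict: "time_s": time; "q": joint angles; "dq": joint speeds; "effort": joint torques, N m; "tcp_pos": TCP position; "ee_rot": TCP orientation; "wrist_force": force on the tool from outside, world axes, zero at the start; "torque": the same for the moment, N m; "opening": opening from 0.0 (shut) to 1.0 (fully open).
Only numpy, scipy, OpenCV 4.12 (cv2) and the standard library are available. Lean on these libraries where they do the work, as an engineer would, in place of code of your own. Each camera call takes 0.05 s, during which the arm holds its last target.

## Working session

There is one attempt and no reset: what is moved stays moved. The work goes in short steps, Python scripts to look and compute and a shell command to move; the robot and the scene stay as the last step left them, time stands still between calls to the robot, and variables do not carry over. Pictures are saved under pics/ and viewed, and the job is handed in when it is done.

```bash
mkdir -p pics; cat > h.py <<'E'
from station import bot
import numpy as np, cv2
def save(p,name,crop=None,scale=1):
    im=p["color"][:,:,::-1].copy()
    if crop: 
        x0,y0,x1,y1=crop; im=im[y0:y1,x0:x1]
    if scale!=1: im=cv2.resize(im,None,fx=scale,fy=scale,interpolation=cv2.INTER_CUBIC)
    cv2.imwrite("pics/"+name,im)
def proj(p,P):
    T=np.linalg.inv(p["extrinsics"]); P=np.atleast_2d(P); c=P@T[:3,:3].T+T[:3,3]
    return np.c_[p["fx"]*c[:,0]/c[:,2]+p["cx"],p["fy"]*c[:,1]/c[:,2]+p["cy"]]
def unproj(p,uv,z):
    uv=np.atleast_2d(uv).astype(float); d=np.c_[(uv[:,0]-p["cx"])/p["fx"],(uv[:,1]-p["cy"])/p["fy"],np.ones(len(uv))]
    E=np.array(p["extrinsics"]); d=d@E[:3,:3].T; o=E[:3,3]
    return o+d*((z-o[2])/d[:,2])[:,None]
E
python3 - <<'E'
from h import *
s=bot.observe(); print(s)
for n in("side","top"):
    p=bot.snapshot(n); save(p,n+"0.png"); print(n,p["fx"],np.round(p["extrinsics"],2).tolist())
    for t in ["tester","carrier","reel","tray","lid","clamp","lid_edge","clamp_tip","meter","can","transformer"]:
        try: print(t,[(np.round(r["location"]).tolist(),round(r["confidence"],2)) for r in bot.look_for(p,t)[:4]])
        except Exception as e: print(t,e)
print(bot.observe()["time_s"])
E
```

```text
{'time_s': 0.0, 'q': array([72.36330315, 26.83500004, -0.66415208, 91.88053901,  0.34315058,
       61.3850949 , -3.22512028]), 'dq': array([ 0.07609654,  0.04142844, -0.00473323,  0.02968728,  0.0365649 ,
        0.04955479,  0.02017702]), 'effort': array([-6.35824326e-04, -5.20566809e+01, -1.28058690e-02, -2.43750697e+01,
       -5.67392225e-02,  1.71570975e-02,  1.71454285e-04]), 'tcp_pos': array([ 169.91056138, -626.82042569,  221.65440071]), 'ee_rot': array([-176.10944966,   89.90133962,  109.05962273]), 'wrist_force': array([ 0.56517232, -0.63343209, -0.34488184]), 'torque': array([-0.01253027, -0.02835083,  0.01727273]), 'opening': 0.9988128916456334}
side 465.694161202318 [[-0.75, -0.39, 0.54, -35.68], [-0.66, 0.44, -0.6, 765.36], [-0.0, -0.81, -0.59, 821.93], [0.0, 0.0, 0.0, 1.0]]
tester [([573.0, 36.0, 31.0], 0.6)]
carrier [([523.0, -33.0, 40.0], 0.57)]
reel [([593.0, 8.0, 77.0], 0.62), ([745.0, 12.0, 44.0], 0.58)]
tray [([524.0, 359.0, 4.0], 0.59)]
lid [([653.0, 20.0, 121.0], 0.78)]
clamp [([564.0, 125.0, 124.0], 0.43), ([592.0, 9.0, 79.0], 0.34), ([563.0, -177.0, 35.0], 0
[... 442 characters left out ...]
 3.0, 166.0], 0.29)]
carrier [([522.0, -41.0, 41.0], 0.79), ([481.0, -371.0, 34.0], 0.63), ([587.0, 4.0, 29.0], 0.62), ([596.0, -9.0, 89.0], 0.41)]
reel [([750.0, -1.0, 56.0], 0.75), ([596.0, -10.0, 87.0], 0.53)]
tray [([526.0, 356.0, 3.0], 0.82), ([658.0, 4.0, 169.0], 0.25)]
lid [([658.0, 6.0, 169.0], 0.85)]
clamp [([573.0, 105.0, 109.0], 0.48), ([600.0, -4.0, 86.0], 0.33), ([683.0, -147.0, 129.0], 0.27)]
lid_edge [([665.0, 9.0, 166.0], 0.66)]
clamp_tip [([664.0, 8.0, 169.0], 0.75)]
meter [([482.0, -366.0, 34.0], 0.98), ([569.0, -185.0, 41.0], 0.69), ([524.0, 357.0, 5.0], 0.28)]
can [([681.0, -147.0, 130.0], 0.94), ([657.0, 2.0, 170.0], 0.74)]
transformer [([570.0, -184.0, 42.0], 0.72)]
1.2
```

View pics/side0.png

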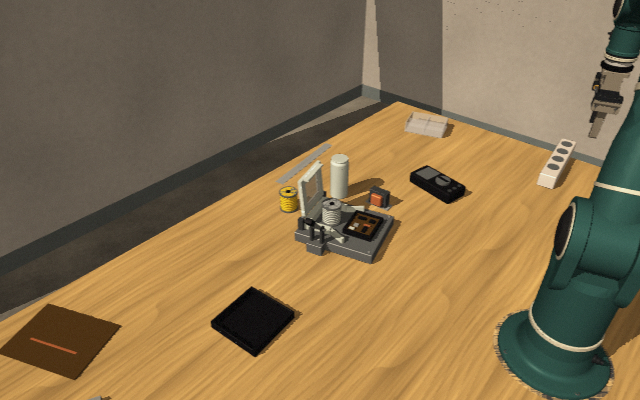

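View pics/top0.png

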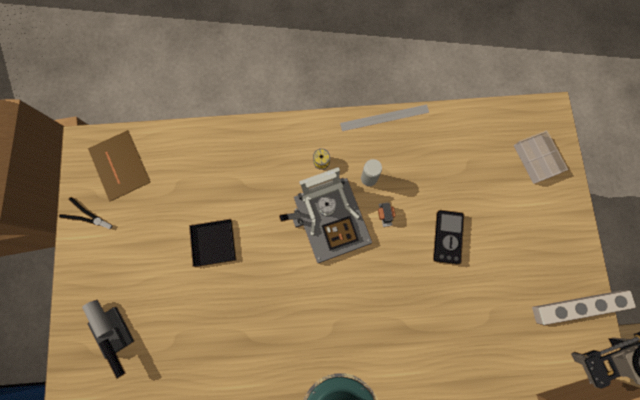

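The side view shows the silver reel standing in the tester at (332,210), with the yellow reel behind it at (289,198). The black tray is at (253,320), the clear box at (427,124) and the brown plate at (60,340). In the top view the silver reel is at (327,205), the yellow one at (321,158), the black tray at (213,243) and the clear box at (540,157). I choose the silver reel and the black tray, and check that choice in close crops.

```bash
python3 - <<'E'
from h import *
p=bot.snapshot("top"); save(p,"topc.png",(270,145,410,270),5.7)
q=bot.snapshot("side"); save(q,"sidec.png",(270,145,410,270),5.7)
np.save("cam.npy",{"top":{k:p[k] for k in p},"side":{k:q[k] for k in q}},allow_pickle=True)
save(p,"tray_top.png",(180,210,250,275),8)
E
```

```text
(no output)
```

View pics/topc.png

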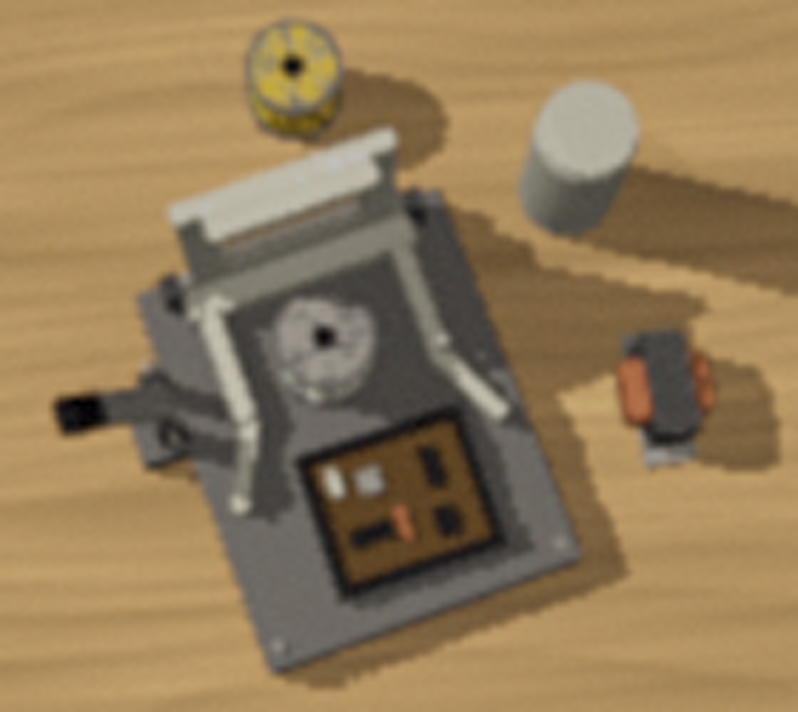

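View pics/sidec.png

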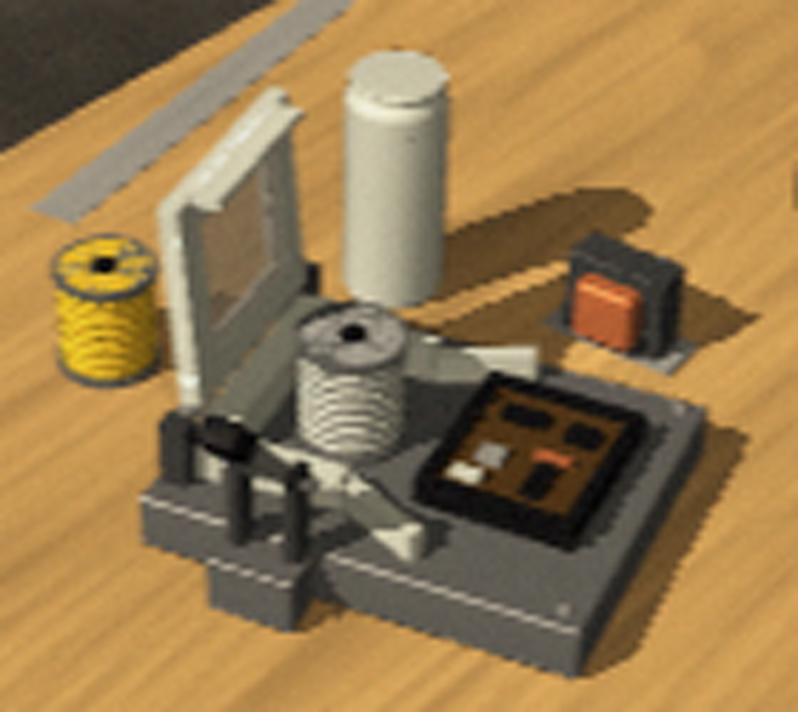

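View pics/tray_top.png

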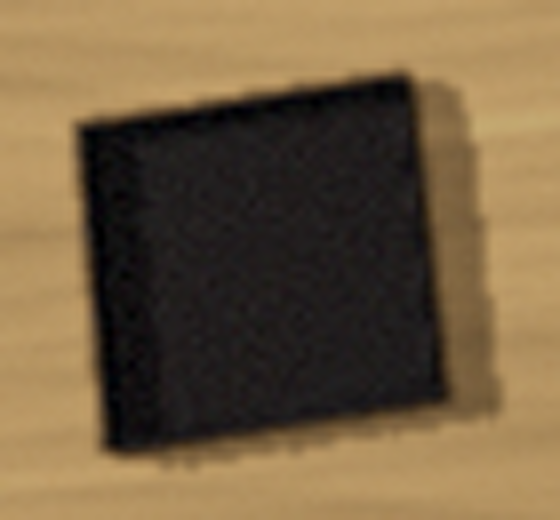

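The crops show the silver reel with its bare flange between carrier and lid, top crop (324,335) and side crop (352,330). The yellow reel is outside the tester, and the tray is empty. Next I fit the poses.

```bash
cat > fit.py <<'E'
from h import *
from scipy.optimize import least_squares
C=np.load("cam.npy",allow_pickle=True).item()
px=lambda L:np.array(L,float)/5.7+np.array([270,145])-0.4
def fit(pts,x0,zf=0):
    def f(v):
        c,s=np.cos(v[2]),np.sin(v[2]);R=np.array([[c,-s,0],[s,c,0],[0,0,1]]);o=[]
        for cam,P,uv in pts: o.append(proj(C[cam],R@np.array(P,float)+[v[0],v[1],0])[0]-uv)
        return np.concatenate(o)
    r=least_squares(f,x0,loss="soft_l1"); return r.x,np.round(r.fun,1)
T="top";S="side"
t,r=fit([(T,(-130,90,30),px((272,665))),(T,(-130,-90,30),px((577,550))),(T,(90,-90,30),px((440,195))),(T,(90,90,30),px((140,295))),
 (S,(-130,90,30),px((578,625))),(S,(-130,-90,30),px((705,408))),(S,(90,90,30),px((143,490)))],[600,0,.2])
print("tester",t[:2],np.degrees(t[2]),r)
c,r=fit([(T,(-40,47,44),px((345,600))),(T,(-40,-47,44),px((505,540))),(T,(40,-47,44),px((458,408))),(T,(40,47,44),px((302,462))),
 (S,(-40,47,44),px((572,548))),(S,(-40,-47,44),px((652,413))),(S,(40,-47,44),px((493,372))),(S,(40,47,44),px((418,490)))],[520,-40,.2])
print("carrier",c[:2],np.degrees(c[2]),r)
q=lambda x,y:np.array([x,y])/8+[180,210]-.4
tr,r=fit([(T,(65,65,20),q(80,125)),(T,(65,-65,20),q(410,75)),(T,(-65,-65,20),q(447,400)),(T,(-65,65,20),q(105,450))],[525,357,.1])
print("tray",tr[:2],np.degrees(tr[2]),r)
for cam,uv in((T,(324,335)),(S,(352,330))): print("reel",cam,unproj(C[cam],px(uv),88))
def tri(a,b):
    f=lambda P:np.concatenate([proj(C[T],P)[0]-px(a),proj(C[S],P)[0]-px(b)])
    r=least_squares(f,[600,0,80.]); return r.x,r.fun
c0,s0=np.cos(t[2]),np.sin(t[2]);R=np.array([[c0,-s0,0],[s0,c0,0],[0,0,1]])
tt=np.array([t[0],t[1],0])
def tf(P): return R.T@(np.array(P)-tt)
def wf(P): return R@np.array(P,float)+tt
np.save("t.npy",t)
for n,a,b in(("reel",(324,335),(352,330)),("lidL",(170,210),(165,203)),("lidR",(397,130),(275,90)),("clamp tip",(60,415),(208,435))):
    P,r=tri(a,b); print(n,P.round(1),r.round(1),"tester frame",tf(P).round(1))
for n in("back",(60,0,30)),("hinge",(79,0,61)),("clhinge",(20,94,74)),("home",(20,0,30)),("lidshutedge",(-32,0,64)): print(n[0],wf(n[1]).round(1))
print("carrier in tester",tf([c[0],c[1],30]).round(1),np.degrees(c[2]-t[2]))
E
python3 fit.py
```

```text
tester [587.64243494 -15.07895088] 15.890760724197559 [-0.1  1.2  1.9  0.8  0.4 -2.4 -0.8 -0.7  0.1  0.8  0.5 -1.1 -1.5  0.3]
carrier [519.84375969 -38.82244348] 14.946674006828717 [-0.6  0.9  0.7  1.1 -0.  -0.4 -1.7  0.1  0.8 -3.1 -0.5  0.3  0.1 -0.4
 -0.6 -1.7]
tray [524.03002297 354.08642497] 4.5175176076660355 [-0.2 -0.6  0.2 -0.6 -0.1  0.4  0.1  0.8]
reel top [[605.61400653  -4.79409024  88.        ]]
reel side [[605.17481151  -7.27989905  88.        ]]
reel [604.5  -5.3  89.6] [ 0.2  0.3 -0.3 -0.1] tester frame [18.9  4.8 89.6]
lidL [654.8  65.4 174.1] [ 0.3  0.4 -0.4 -0.1] tester frame [ 86.7  59.  174.1]
lidR [689.7 -48.  166.9] [ 0.1  0.2 -0.2 -0. ] tester frame [ 89.1 -59.6 166.9]
clamp tip [567.9 130.4 126.8] [-0.2 -0.3  0.3  0.1] tester frame [ 20.8 145.3 126.8]
back [645.3   1.3  30. ]
hinge [663.6   6.6  61. ]
clhinge [581.1  80.8  74. ]
home [606.9  -9.6  30. ]
lidshutedge [556.9 -23.8  64. ]
carrier in tester [-71.7  -4.3  30. ] -0.9440867173688422
```

```bash
cat > ov.py <<'E'
from h import *
def overlay(p,name,t,crop,sc,segs):
    x0,y0,x1,y1=crop
    im=cv2.resize(p["color"][y0:y1,x0:x1,::-1].copy(),None,fx=sc,fy=sc,interpolation=cv2.INTER_CUBIC)
    for (x,y,a,P,Q,col) in segs:
        c,s=np.cos(a),np.sin(a);R=np.array([[c,-s,0],[s,c,0],[0,0,1]])
        u=(proj(p,np.array([R@np.array(P,float),R@np.array(Q,float)])+[x,y,0])-[x0,y0]+.5)*sc
        cv2.line(im,tuple(map(int,u[0])),tuple(map(int,u[1])),col,1)
    cv2.imwrite("pics/"+name,im)
def rect(f,x0,x1,y0,y1,z,col): 
    P=[(x0,y0,z),(x1,y0,z),(x1,y1,z),(x0,y1,z)]
    return [(*f,P[i],P[(i+1)%4],col) for i in range(4)]
E
python3 - <<'E'
from ov import *
C=np.load("cam.npy",allow_pickle=True).item(); t=np.load("t.npy")
c=(519.8,-38.8,np.radians(14.9))
s=rect(t,-130,90,-90,90,30,(0,255,0))+rect(t,-130,90,-90,90,0,(0,150,0))+rect(c,-40,40,-47,47,44,(255,0,255))+rect(c,-40,40,-47,47,30,(160,0,160))
for y in(50,-50):
    s+=[(*t,(0,y,50),(60,y,50),(0,0,255)),(*t,(0,y,46),(-45,y*1.48,46),(0,0,255))]
s+=[(*t,(60,-50,52),(60,50,52),(255,255,0))]
r=(604.5,-5.3,0)
for z,co in((88,(0,255,255)),(30,(0,160,160))):
    A=np.linspace(0,2*np.pi,30); s+=[(*r,(27*np.cos(a),27*np.sin(a),z),(27*np.cos(b),27*np.sin(b),z),co) for a,b in zip(A[:-1],A[1:])]
for n in("top","side"): overlay(C[n],n+"ov.png",t,(270,145,410,270) ,5.7,s)
E
```

```text
(no output)
```

View pics/topov.png

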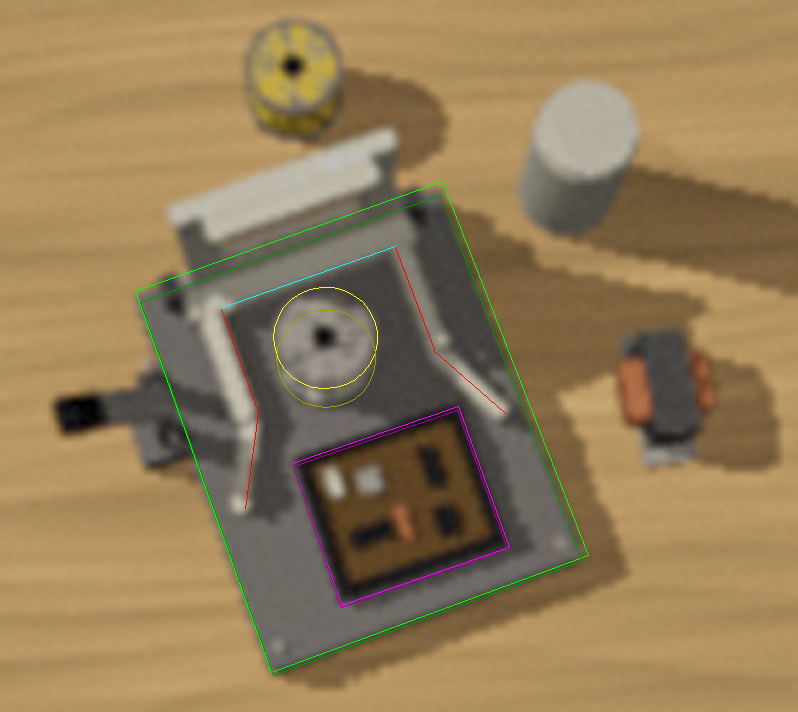

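View pics/sideov.png

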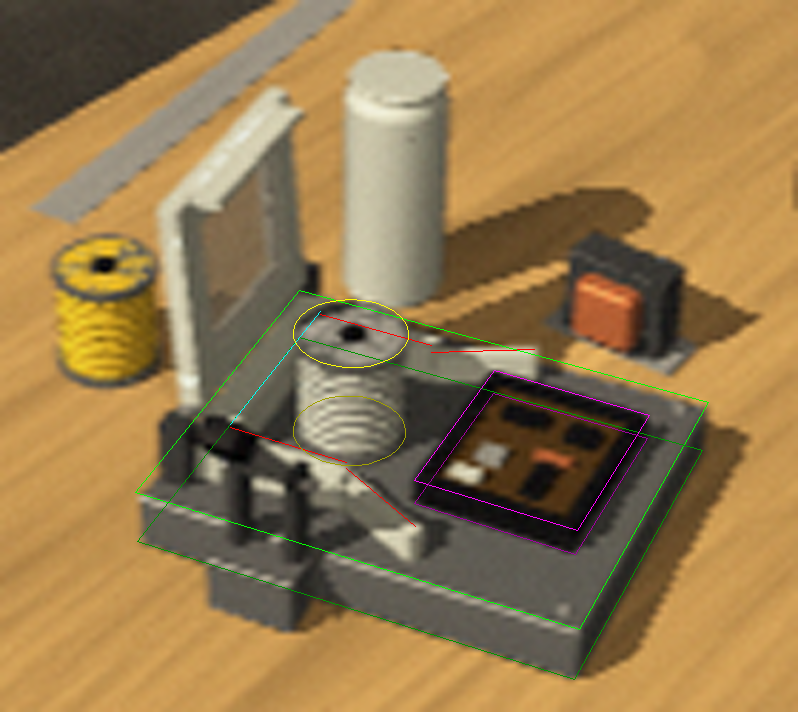

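The overlay fits to within about 1–2 px (3 mm), and the rails and reel line up well. Now I work out the approach.

```bash
cat > goal.py <<'E'
from h import *
from scipy.spatial.transform import Rotation as Ro
def state():
    s=bot.observe(); R=Ro.from_euler("xyz",s["ee_rot"],degrees=True).as_matrix(); return s,R
def go(target=None,xax=None,zax=None):
    s,R=state(); print("t",round(s["time_s"],2),"tcp",s["tcp_pos"].round(1),"x",R[:,0].round(3),"z",R[:,2].round(3),"F",s["wrist_force"].round(1),"open",round(s["opening"],3),"q",s["q"].round(0))
    if target is not None: print("slide",(np.array(target)-s["tcp_pos"]).round(1))
    if zax is not None:
        best=None
        for sg in(1,-1):
            x=np.array(xax,float);x/=np.linalg.norm(x);z=sg*np.array(zax,float);z-=x*(x@z);z/=np.linalg.norm(z)
            G=np.c_[x,np.cross(z,x),z]; v=Ro.from_matrix(G@R.T).as_rotvec()
            print("twist",sg,v.round(3),round(np.linalg.norm(v),3))
E
python3 - <<'E'
from goal import *
a=np.radians(15.9)
go([605,-5,210],[0,0,-1],[-np.sin(a),np.cos(a),0])
E
```

```text
t 1.3 tcp [ 170.1 -627.3  222.6] x [-0. -0. -1.] z [ 0.262 -0.965  0.   ] F [ 0.5 -0.1 -1. ] open 0.998 q [72. 27. -1. 92.  0. 61. -3.]
slide [434.9 622.3 -12.6]
twist 1 [-0.    -0.    -3.129] 3.129
twist -1 [ 0.    -0.     0.013] 0.013
```

```bash
python3 -m jog '[{"slide":[0,0,20],"twist":[0,0,0.013],"gripper":-1},{"slide":[22,32,5],"twist":[0,0,0],"gripper":-1},{"slide":[22,32,5],"twist":[0,0,0],"gripper":-1},{"slide":[22,32,5],"twist":[0,0,0],"gripper":-1},{"slide":[22,32,5],"twist":[0,0,0],"gripper":-1},{"slide":[22,32,0],"twist":[0,0,0],"gripper":-1},{"slide":[22,32,0],"twist":[0,0,0],"gripper":-1},{"slide":[22,32,0],"twist":[0,0,0],"gripper":-1},{"slide":[22,32,0],"twist":[0,0,0],"gripper":-1},{"slide":[22,32,0],"twist":[0,0,0],"gripper":-1},{"slide":[22,32,0],"twist":[0,0,0],"gripper":-1},{"slide":[22,32,0],"twist":[0,0,0],"gripper":-1},{"slide":[22,32,0],"twist":[0,0,0],"gripper":-1},{"slide":[22,32,0],"twist":[0,0,0],"gripper":-1},{"slide":[22,32,0],"twist":[0,0,0],"gripper":-1},{"slide":[22,32,0],"twist":[0,0,0],"gripper":-1},{"slide":[22,32,0],"twist":[0,0,0],"gripper":-1},{"slide":[22,32,0],"twist":[0,0,0],"gripper":-1},{"slide":[20,30,0],"twist":[0,0,0],"gripper":-1},{"slide":[0,0,0],"twist":[0,0,0],"gripper":-1}]'; python3 - <<'E'
from goal import *
a=np.radians(15.9)
go([605,-5,65],[0,0,-1],[np.sin(a),-np.cos(a),0])
E
```

```text
time_s: 3.3
tcp_pos: [566.0, -47.6, 262.7]
ee_rot: [138.6, 89.8, 64.9]
wrist_force: [0.6, 1.1, -0.3]
opening: 0.999
t 3.3 tcp [566.  -47.6 262.7] x [ 0.001  0.003 -1.   ] z [ 0.282 -0.96  -0.003] F [ 0.6  1.1 -0.3] open 0.999 q [ 20.  19. -23. 100.   8.  63. -79.]
slide [  39.    42.6 -197.7]
twist 1 [-0.003  0.001 -0.008] 0.009
twist -1 [-2.000e-03 -5.000e-03  3.134e+00] 3.134
```

```bash
python3 -m jog '[{"slide":[20,22,0],"twist":[0,0,-0.008],"gripper":-1},{"slide":[19,21,0],"twist":[0,0,0],"gripper":-1},{"slide":[0,0,-30],"twist":[0,0,0],"gripper":-1},{"slide":[0,0,-30],"twist":[0,0,0],"gripper":-1},{"slide":[0,0,-30],"twist":[0,0,0],"gripper":-1},{"slide":[0,0,-30],"twist":[0,0,0],"gripper":-1},{"slide":[0,0,-28],"twist":[0,0,0],"gripper":-1},{"slide":[0,0,0],"twist":[0,0,0],"gripper":-1}]'; python3 - <<'E'
from goal import *
a=np.radians(15.9)
go([605,-5,65],[0,0,-1],[np.sin(a),-np.cos(a),0])
p=bot.snapshot("side"); save(p,"s1.png",(250,120,410,270),5)
p=bot.snapshot("top"); save(p,"t1.png",(250,120,410,270),5)
E
```

```text
time_s: 4.1
tcp_pos: [599.9, -11.5, 110.9]
ee_rot: [-101.9, 89.6, -176.4]
wrist_force: [-0.7, -0.5, -0.2]
opening: 1.003
t 4.1 tcp [599.9 -11.5 110.9] x [-0.008 -0.    -1.   ] z [ 0.266 -0.964 -0.002] F [-0.7 -0.5 -0.2] open 1.003 q [ 14.  32. -21. 103.  14.  49. -89.]
slide [  5.1   6.5 -45.9]
twist 1 [ 0.001 -0.008  0.009] 0.012
twist -1 [-1.200e-02 -1.000e-03 -3.133e+00] 3.133
```

View pics/s1.png

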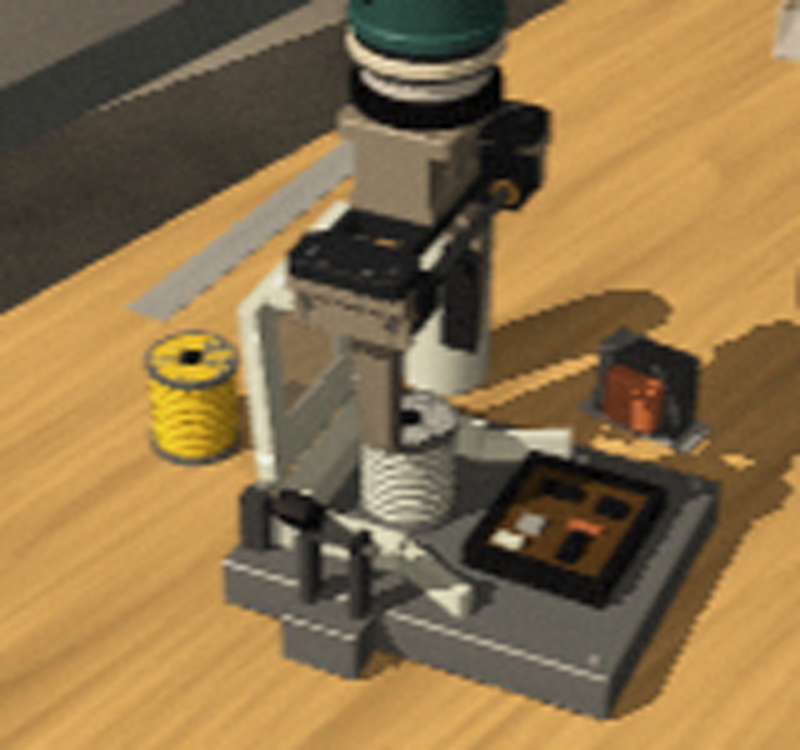

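View pics/t1.png

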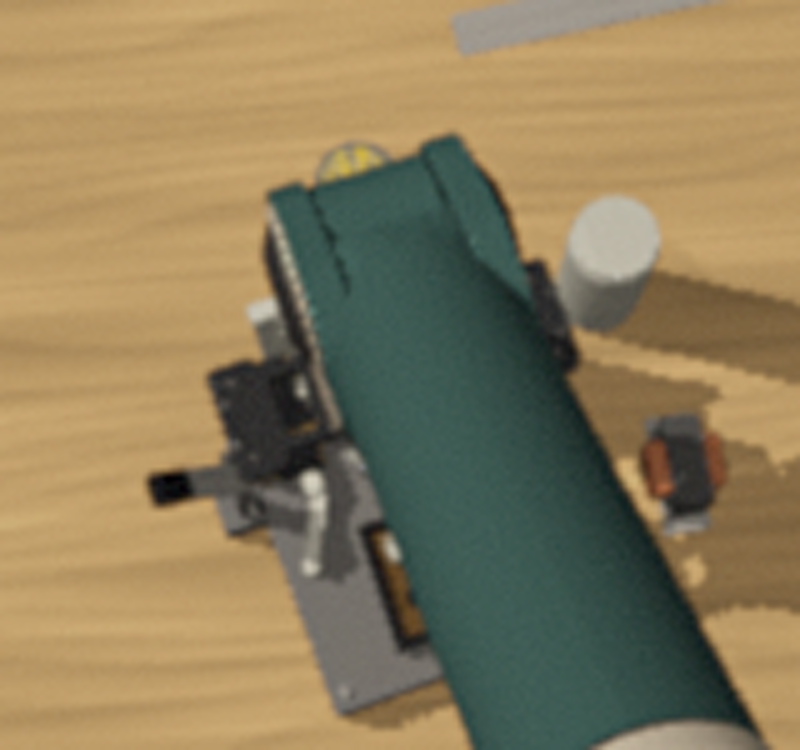

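The side view shows the open fingers straddling the silver reel, with the near finger at (378,400) and the reel top at (425,415). The lid is clear of the gripper body. I correct sideways and descend.

```bash
python3 -m jog '[{"slide":[5,6,0],"twist":[0,-0.008,0.009],"gripper":-1},{"slide":[0,0,0],"twist":[0,0,0],"gripper":-1},{"slide":[0,0,-15],"twist":[0,0,0],"gripper":-1},{"slide":[0,0,-15],"twist":[0,0,0],"gripper":-1},{"slide":[0,0,0],"twist":[0,0,0],"gripper":-1}]'; python3 - <<'E'
from goal import *
a=np.radians(15.9)
go([605,-5,65],[0,0,-1],[np.sin(a),-np.cos(a),0])
E
```

```text
time_s: 4.7
tcp_pos: [605.9, -4.7, 81.7]
ee_rot: [68.7, 89.8, -5.4]
wrist_force: [-1.1, -0.8, -0.2]
opening: 1.002
t 4.7 tcp [605.9  -4.7  81.7] x [ 0.003 -0.    -1.   ] z [ 0.275 -0.961  0.001] F [-1.1 -0.8 -0.2] open 1.002 q [ 12.  34. -20. 103.  16.  45. -90.]
slide [ -0.9  -0.3 -16.7]
twist 1 [ 0.     0.003 -0.001] 0.003
twist -1 [-0.005  0.     3.14 ] 3.14
```

```bash
python3 -m jog '[{"slide":[0,0,-9],"twist":[0,0,0],"gripper":-1},{"slide":[0,0,-8],"twist":[0,0,0],"gripper":-1},{"slide":[0,0,0],"twist":[0,0,0],"gripper":-0.3},{"slide":[0,0,0],"twist":[0,0,0],"gripper":-0.2},{"slide":[0,0,0],"twist":[0,0,0],"gripper":1},{"slide":[0,0,0],"twist":[0,0,0],"gripper":1},{"slide":[0,0,0],"twist":[0,0,0],"gripper":1},{"slide":[0,0,0],"twist":[0,0,0],"gripper":1},{"slide":[0,0,0],"twist":[0,0,0],"gripper":1}]'; python3 - <<'E'
from goal import *
go([605,-5,65])
p=bot.snapshot("side"); save(p,"s2.png",(250,120,410,270),5)
E
```

```text
time_s: 5.6
tcp_pos: [608.3, -4.3, 67.9]
ee_rot: [74.2, 89.5, 0.2]
wrist_force: [-0.2, 0.0, 2.5]
opening: 0.566
t 5.6 tcp [608.3  -4.3  67.9] x [ 0.008  0.    -1.   ] z [ 0.275 -0.961  0.002] F [-0.2  0.   2.5] open 0.566 q [ 12.  35. -20. 103.  16.  44. -90.]
slide [-3.3 -0.7 -2.9]
```

View pics/s2.png

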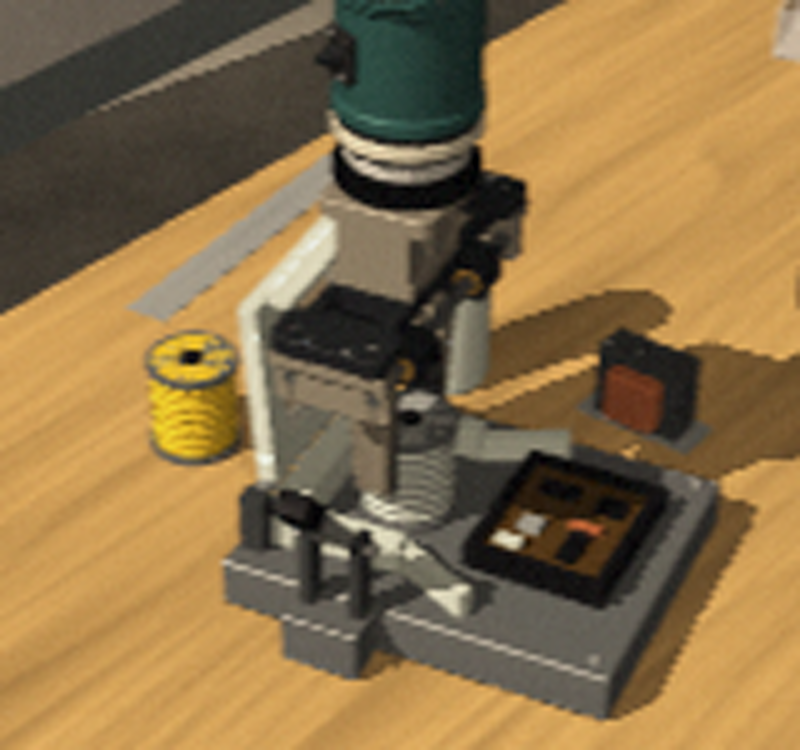

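The fingers have closed on the reel at (408,480), with an opening of 0.566, about 52 mm. I lift it straight up.

```bash
python3 -m jog '[{"slide":[0,0,8],"twist":[0,0,0],"gripper":1},{"slide":[-1,0,15],"twist":[0,0,0],"gripper":1},{"slide":[-1,0,20],"twist":[0,0,0],"gripper":1},{"slide":[0,0,25],"twist":[0,0,0],"gripper":1},{"slide":[0,0,25],"twist":[0,0,0],"gripper":1},{"slide":[0,0,25],"twist":[0,0,0],"gripper":1},{"slide":[0,0,20],"twist":[0,0,0],"gripper":1},{"slide":[0,0,10],"twist":[0,0,0],"gripper":1},{"slide":[0,0,0],"twist":[0,0,0],"gripper":1}]'; python3 - <<'E'
from goal import *
go([524,354,200],[0,0,-1],[np.sin(.277),-np.cos(.277),0])
p=bot.snapshot("side"); save(p,"s3.png",(250,80,410,270),4)
E
```

```text
time_s: 6.55
tcp_pos: [606.8, -4.3, 217.6]
ee_rot: [72.8, 89.4, -1.2]
wrist_force: [-0.4, 0.2, -3.2]
opening: 0.568
t 6.55 tcp [606.8  -4.3 217.6] x [ 0.011 -0.    -1.   ] z [ 0.275 -0.961  0.003] F [-0.4  0.2 -3.2] open 0.568 q [ 15.  25. -23.  98.  11.  59. -86.]
slide [-82.8 358.3 -17.6]
twist 1 [ 0.     0.011 -0.002] 0.011
twist -1 [-0.018  0.     3.14 ] 3.14
```

View pics/s3.png

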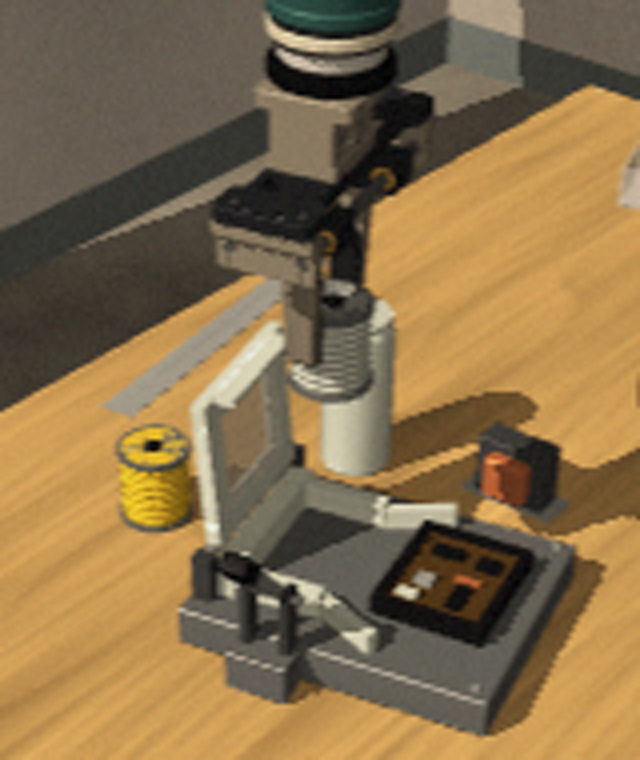

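```bash
python3 -m jog '[{"slide":[-3,12,0],"twist":[0,0,0],"gripper":1},{"slide":[-6,24,0],"twist":[0,0,0.02],"gripper":1},{"slide":[-7,30,0],"twist":[0,0,0.03],"gripper":1},{"slide":[-7,30,0],"twist":[0,0,0.03],"gripper":1},{"slide":[-7,30,0],"twist":[0,0,0.03],"gripper":1},{"slide":[-7,30,0],"twist":[0,0,0.03],"gripper":1},{"slide":[-7,30,0],"twist":[0,0,0.03],"gripper":1},{"slide":[-7,30,0],"twist":[0,0,0.03],"gripper":1},{"slide":[-7,30,0],"twist":[0,0,0.03],"gripper":1},{"slide":[-7,30,0],"twist":[0,0,0.03],"gripper":1},{"slide":[-7,30,0],"twist":[0,0,0.03],"gripper":1},{"slide":[-7,30,-10],"twist":[0,0,0.03],"gripper":1},{"slide":[-4,24,-20],"twist":[0,0,0.02],"gripper":1},{"slide":[0,10,-20],"twist":[0,0,0],"gripper":1},{"slide":[0,0,-20],"twist":[0,0,0],"gripper":1},{"slide":[0,0,0],"twist":[0,0,0],"gripper":1}]'; python3 - <<'E'
from goal import *
s,R=state()
go([524,354,42],[0,0,-1],[R[0,2],R[1,2],0])
p=bot.snapshot("side"); save(p,"s4.png",(180,190,340,360),4.4)
p=bot.snapshot("top"); save(p,"t4.png",(150,180,300,300),5)
E
```

```text
time_s: 8.2
tcp_pos: [518.8, 366.5, 141.7]
ee_rot: [4.2, 90.0, -50.1]
wrist_force: [-0.8, -0.4, -1.8]
opening: 0.564
t 8.2 tcp [518.8 366.5 141.7] x [ 0.001 -0.001 -1.   ] z [ 0.584 -0.812  0.001] F [-0.8 -0.4 -1.8] open 0.564 q [ -17.   34.  -30.   96.   20.   55. -108.]
slide [  5.2 -12.5 -99.7]
twist 1 [ 0.001  0.001 -0.   ] 0.001
twist -1 [-1.000e-03  1.000e-03  3.142e+00] 3.142
```

View pics/s4.png

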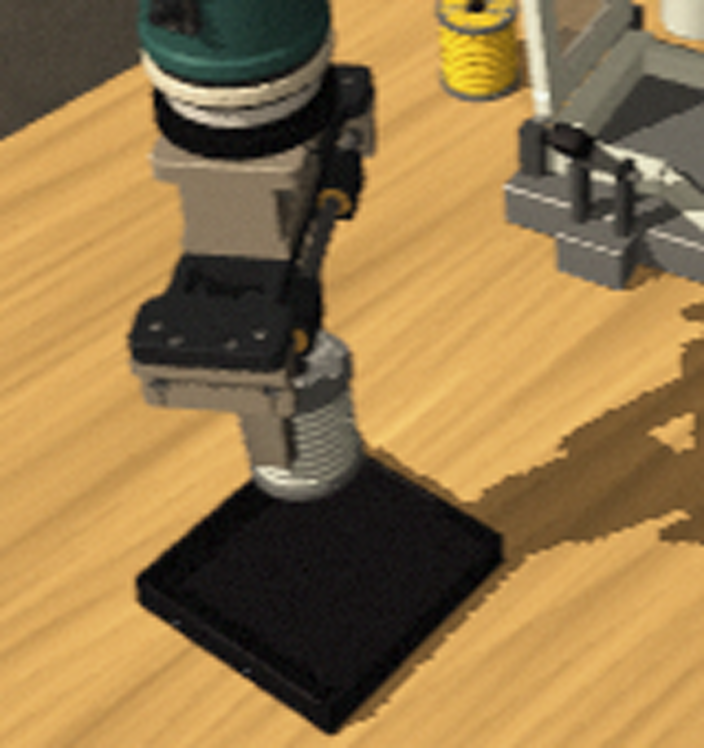

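View pics/t4.png

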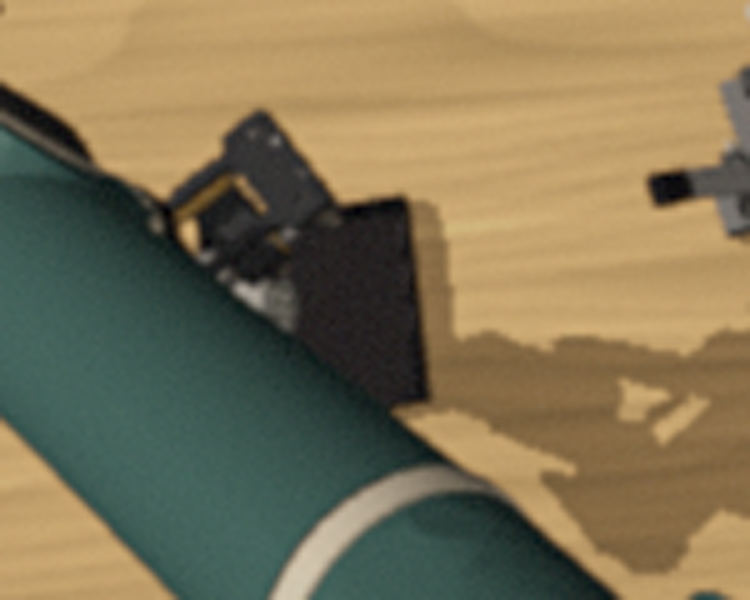

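The reel hangs visibly tilted, its bottom to the left at (308,480) and its top at (325,365). I measure the tilt by overlaying a cylinder pivoted about the pad axis.

```bash
python3 - <<'E'
from goal import *
s,R=state(); p=bot.snapshot("side")
x0,y0,x1,y1=215,250,275,315; sc=8
out=[]
pad=s["tcp_pos"]+np.array([0,0,11.]); zx=R[:,2]; yx=np.cross([0,0,1],zx)  # horizontal perp
for phi in (-.3,-.2,-.1,0):
    for off in (5,0,-5):
        im=cv2.resize(p["color"][y0:y1,x0:x1,::-1].copy(),None,fx=sc/2.4,fy=sc/2.4,interpolation=cv2.INTER_CUBIC); k=sc/2.4
        for z,col in((11+3-1,(0,255,255)),(11+3-1-58,(0,255,0))):
            z=z-4
            A=np.linspace(0,2*np.pi,40)
            P=np.array([zx*27*np.cos(a)+yx*(27*np.sin(a)+off)+np.array([0,0,z]) for a in A])
            P=Ro.from_rotvec(zx*phi).apply(P)+pad
            u=((proj(p,P)-[x0,y0]+.5)*k).astype(int)
            cv2.polylines(im,[u],True,col,1)
        cv2.putText(im,f"{phi} {off}",(2,10),0,.35,(0,0,255),1); out.append(im)
print(yx)
cv2.imwrite("pics/fitr.png",np.vstack([np.hstack(out[i*3:i*3+3]) for i in range(4)])[:, :800] if False else cv2.resize(np.hstack([np.vstack(out[0:3]),np.vstack(out[3:6]),np.vstack(out[6:9]),np.vstack(out[9:12])]),(760,600)))
E
```

```text
[ 0.81337387  0.58173967 -0.        ]
```

View pics/fitr.png

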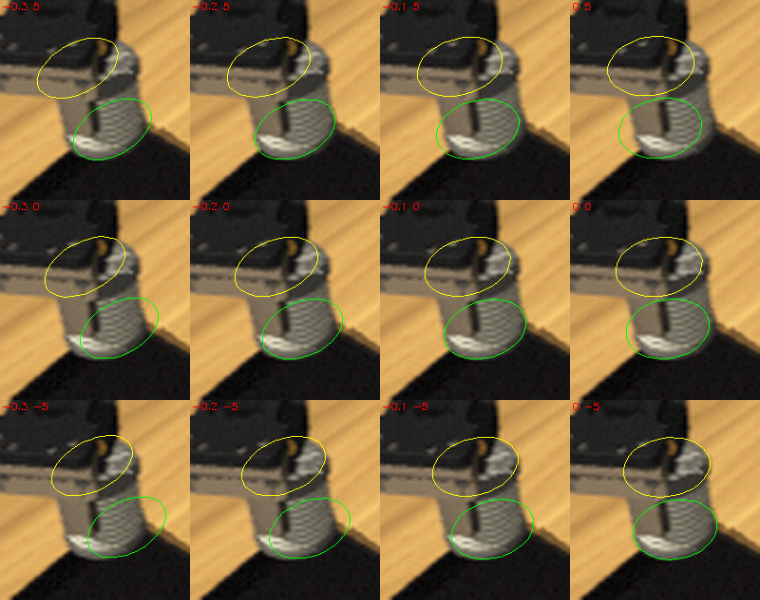

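```bash
python3 - <<'E'
from goal import *
s,R=state(); p=bot.snapshot("side")
x0,y0,x1,y1=222,255,267,310; k=5.5
out=[]
pad=s["tcp_pos"]+np.array([0,0,11.]); zx=R[:,2]; yx=np.cross([0,0,1],zx)
for off in (-3,-7):
  for phi in (.1,.2,.3):
        im=cv2.resize(p["color"][y0:y1,x0:x1,::-1].copy(),None,fx=k,fy=k,interpolation=cv2.INTER_CUBIC)
        for z,col in((9,(0,255,255)),(-49,(0,255,0))):
            A=np.linspace(0,2*np.pi,40)
            P=np.array([zx*27*np.cos(a)+yx*(27*np.sin(a)+off)+np.array([0,0,z]) for a in A])
            P=Ro.from_rotvec(zx*phi).apply(P)+pad
            cv2.polylines(im,[((proj(p,P)-[x0,y0]+.5)*k).astype(int)],True,col,1)
        cv2.putText(im,f"{phi} {off}",(2,10),0,.35,(0,0,255),1); out.append(im)
cv2.imwrite("pics/fitr2.png",np.vstack([np.hstack(out[:3]),np.hstack(out[3:])]))
E
```

```text
(no output)
```

View pics/fitr2.png

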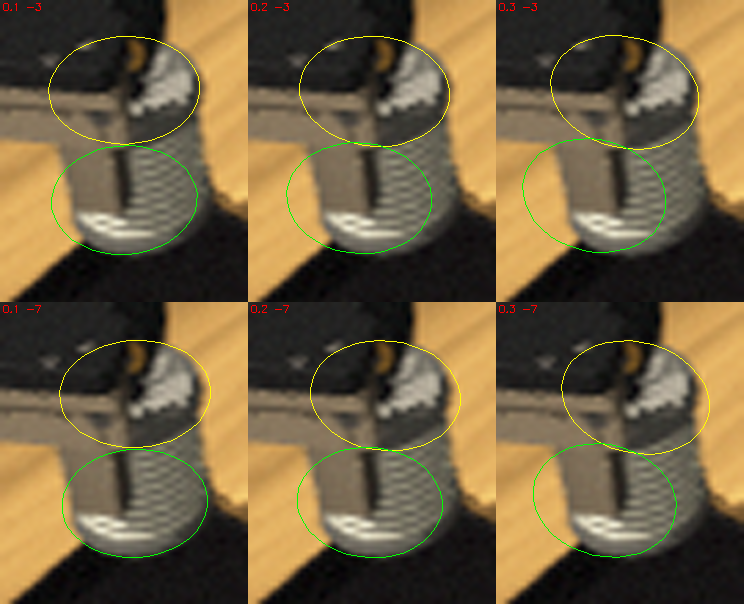

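The φ≈0 overlay fits best, so the tilt is under about 0.05 rad and the lean was mostly perspective. The reel sits about 5 mm off the pad middle. I lower it into the tray.

```bash
python3 -m jog '[{"slide":[9,-9,-10],"twist":[0,0,0],"gripper":1},{"slide":[0,0,-20],"twist":[0,0,0],"gripper":1},{"slide":[0,0,-20],"twist":[0,0,0],"gripper":1},{"slide":[0,0,-20],"twist":[0,0,0],"gripper":1},{"slide":[0,0,-10],"twist":[0,0,0],"gripper":1},{"slide":[0,0,-5],"twist":[0,0,0],"gripper":1},{"slide":[0,0,0],"twist":[0,0,0],"gripper":1}]'; python3 - <<'E'
from goal import *
s,R=state()
go([529,357,42],[0,0,-1],[R[0,2],R[1,2],0])
E
```

```text
time_s: 9.1
tcp_pos: [532.4, 356.3, 60.4]
ee_rot: [72.9, 89.6, 18.4]
wrist_force: [-0.2, 0.3, -2.7]
opening: 0.567
t 9.1 tcp [532.4 356.3  60.4] x [ 0.007  0.002 -1.   ] z [ 0.58  -0.815  0.002] F [-0.2  0.3 -2.7] open 0.567 q [ -18.   40.  -27.   98.   24.   47. -110.]
slide [ -3.4   0.7 -18.4]
twist 1 [-0.002  0.007 -0.   ] 0.008
twist -1 [-0.012 -0.004  3.142] 3.142
```

```bash
python3 -m jog '[{"slide":[-4,1,-8],"twist":[0,0.007,0],"gripper":1},{"slide":[0,0,-5],"twist":[0,0,0],"gripper":1},{"slide":[0,0,-3],"twist":[0,0,0],"gripper":1},{"slide":[0,0,0],"twist":[0,0,0],"gripper":1}]'
```

```text
time_s: 9.5
tcp_pos: [527.9, 357.4, 44.2]
ee_rot: [142.8, 89.9, 88.2]
wrist_force: [-0.6, -0.0, -1.7]
opening: 0.567
```

```bash
python3 -m jog '[{"slide":[0,0,-2],"twist":[0,0,0],"gripper":1},{"slide":[0,0,0],"twist":[0,0,0],"gripper":1}]'
```

```text
time_s: 9.7
tcp_pos: [528.1, 357.6, 42.5]
ee_rot: [133.0, 89.8, 78.5]
wrist_force: [-0.6, 0.2, -2.7]
opening: 0.571
```

```bash
python3 -m jog '[{"slide":[0,0,-2],"twist":[0,0,0],"gripper":1},{"slide":[0,0,0],"twist":[0,0,0],"gripper":1}]'; python3 - <<'E'
from goal import *
p=bot.snapshot("side"); save(p,"s5.png",(200,250,320,360),5)
E
```

```text
time_s: 9.9
tcp_pos: [528.3, 357.9, 42.0]
ee_rot: [116.6, 89.8, 62.1]
wrist_force: [-2.8, -2.3, 5.8]
opening: 0.569
```

View pics/s5.png

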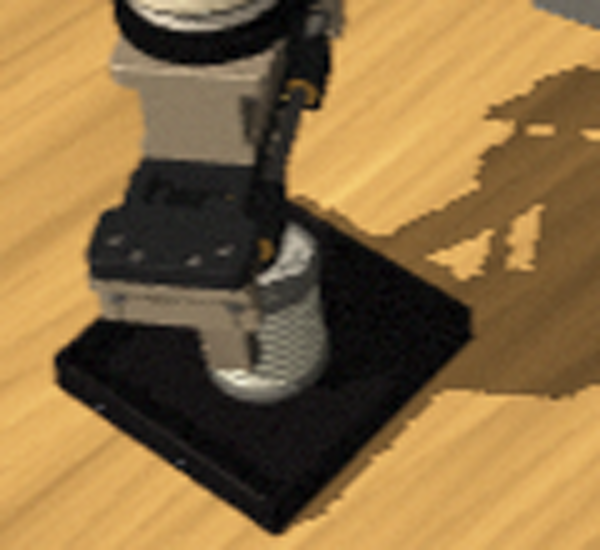

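The reel stands in the tray and touches the floor (Fz +6 N); its bottom is at (270,385). I release it and rise.

```bash
python3 -m jog '[{"slide":[0,0,0],"twist":[0,0,0],"gripper":-0.2},{"slide":[0,0,0],"twist":[0,0,0],"gripper":-0.4},{"slide":[0,0,0],"twist":[0,0,0],"gripper":-0.8},{"slide":[0,0,0],"twist":[0,0,0],"gripper":-1},{"slide":[0,0,0],"twist":[0,0,0],"gripper":-1},{"slide":[0,0,5],"twist":[0,0,0],"gripper":-1},{"slide":[0,0,15],"twist":[0,0,0],"gripper":-1},{"slide":[0,0,25],"twist":[0,0,0],"gripper":-1},{"slide":[0,0,35],"twist":[0,0,0],"gripper":-1},{"slide":[0,0,35],"twist":[0,0,0],"gripper":-1},{"slide":[0,0,35],"twist":[0,0,0],"gripper":-1},{"slide":[0,0,15],"twist":[0,0,0],"gripper":-1},{"slide":[-5,-26,0],"twist":[0,0,-0.02],"gripper":-0.1},{"slide":[-5,-26,0],"twist":[0,0,-0.02],"gripper":-0.1},{"slide":[-5,-26,0],"twist":[0,0,-0.02],"gripper":-0.1},{"slide":[-5,-26,0],"twist":[0,0,-0.02],"gripper":-0.1},{"slide":[-5,-26,0],"twist":[0,0,-0.02],"gripper":-0.1},{"slide":[-5,-26,0],"twist":[0,0,-0.02],"gripper":-0.1},{"slide":[-5,-26,0],"twist":[0,0,-0.02],"gripper":-0.1},{"slide":[-5,-26,0],"twist":[0,0,-0.02],"gripper":-0.1}]'; python3 - <<'E'
from goal import *
a=np.radians(15.9)
go([451,-54,120],[0,0,-1],[np.sin(a),-np.cos(a),0])
p=bot.snapshot("side"); save(p,"s6.png",(200,120,420,360),2.5)
E
```

```text
time_s: 11.95
tcp_pos: [487.5, 148.5, 205.6]
ee_rot: [137.3, 89.9, 73.5]
wrist_force: [0.1, -0.8, -0.0]
opening: 0.551
t 11.95 tcp [487.5 148.5 205.6] x [ 0.001  0.002 -1.   ] z [ 0.442 -0.897 -0.002] F [ 0.1 -0.8 -0. ] open 0.551 q [  5.  17. -30. 111.  11.  54. -94.]
slide [ -36.5 -202.5  -85.6]
twist 1 [-0.002  0.001 -0.18 ] 0.181
twist -1 [-1.000e-03 -3.000e-03  2.961e+00] 2.961
```

View pics/s6.png

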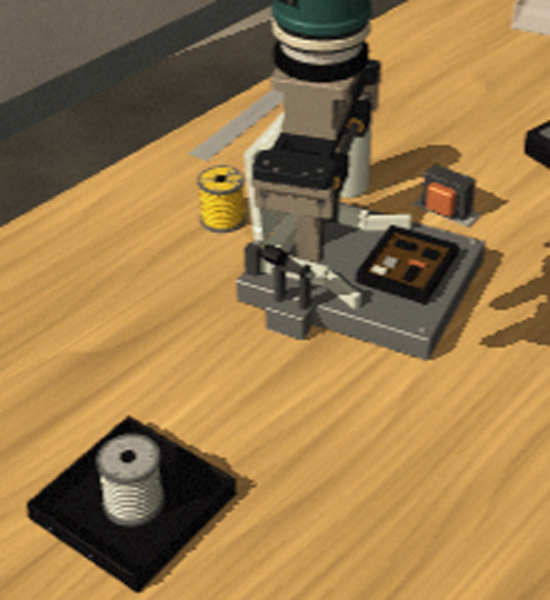

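The side view shows the reel upright near the tray's centre, with its top at (128,460). I move behind the carrier.

```bash
python3 -m jog '[{"slide":[-5,-26,0],"twist":[0,0,-0.02],"gripper":-0.1},{"slide":[-5,-26,0],"twist":[0,0,-0.02],"gripper":-0.1},{"slide":[-5,-26,0],"twist":[0,0,-0.02],"gripper":-0.1},{"slide":[-5,-26,0],"twist":[0,0,-0.02],"gripper":-0.1},{"slide":[-5,-26,0],"twist":[0,0,-0.02],"gripper":-0.1},{"slide":[-5,-26,-20],"twist":[0,0,-0.02],"gripper":-0.1},{"slide":[-5,-26,-20],"twist":[0,0,-0.02],"gripper":-0.1},{"slide":[-2,-20,-20],"twist":[0,0,-0.02],"gripper":-0.1},{"slide":[0,0,-20],"twist":[0,0,-0.02],"gripper":-0.1},{"slide":[0,0,-20],"twist":[0,0,0],"gripper":-0.1},{"slide":[0,0,0],"twist":[0,0,0],"gripper":-0.1}]'; python3 - <<'E'
from goal import *
a=np.radians(15.9)
go([451,-54,42],[0,0,-1],[np.sin(a),-np.cos(a),0])
p=bot.snapshot("top"); save(p,"t7.png",(180,140,420,280),3.3)
E
```

```text
time_s: 13.1
tcp_pos: [449.1, -52.2, 103.7]
ee_rot: [-147.0, 89.7, 138.9]
wrist_force: [0.2, 0.1, -0.6]
opening: 0.552
t 13.1 tcp [449.1 -52.2 103.7] x [-0.004  0.003 -1.   ] z [ 0.275 -0.961 -0.004] F [ 0.2  0.1 -0.6] open 0.552 q [ 21.  20. -21. 123.  11.  39. -82.]
slide [  1.9  -1.8 -61.7]
twist 1 [-0.003 -0.004 -0.001] 0.005
twist -1 [ 0.006 -0.005  3.14 ] 3.14
```

View pics/t7.png

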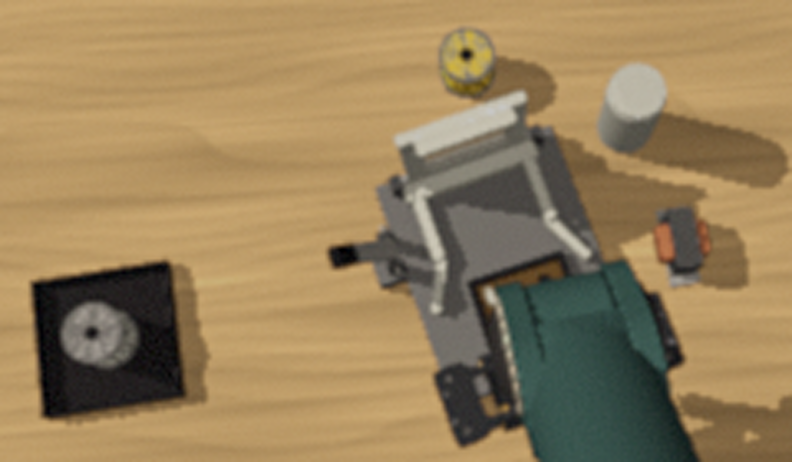

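The top view shows the reel inside the tray with its top at (92,332), and the gripper behind the carrier. I descend and start pushing.

```bash
python3 -m jog '[{"slide":[0,0,-20],"twist":[0,0,0],"gripper":-0.1},{"slide":[0,0,-20],"twist":[0,0,0],"gripper":-0.1},{"slide":[0,0,-15],"twist":[0,0,0],"gripper":-0.1},{"slide":[0,0,-4],"twist":[0,0,0],"gripper":-0.1},{"slide":[0,0,0],"twist":[0,0,0],"gripper":-0.1}]'; python3 - <<'E'
from goal import *
a=np.radians(15.9)
go([451,-54,42],[0,0,-1],[np.sin(a),-np.cos(a),0])
p=bot.snapshot("top"); uv=np.array([92,332])/3.3+[180,140]-.4; P=unproj(p,uv,62)[0]; print("reel",P)
b=np.radians(4.5); d=P[:2]-[524,354]; print("in tray",np.array([[np.cos(b),np.sin(b)],[-np.sin(b),np.cos(b)]])@d)
p=bot.snapshot("side"); save(p,"s8.png",(290,150,430,280),5)
E
```

```text
time_s: 13.65
tcp_pos: [451.5, -52.1, 47.1]
ee_rot: [127.6, 89.8, 53.6]
wrist_force: [-0.2, -0.5, 0.4]
opening: 0.548
t 13.65 tcp [451.5 -52.1  47.1] x [ 0.002  0.002 -1.   ] z [ 0.276 -0.961 -0.002] F [-0.2 -0.5  0.4] open 0.548 q [ 18.  26. -18. 124.  15.  31. -86.]
slide [-0.5 -1.9 -5.1]
twist 1 [-0.002  0.002 -0.002] 0.003
twist -1 [-3.00e-03 -4.00e-03  3.14e+00] 3.14
reel [525.78529963 355.96150053  62.        ]
in tray [1.9336937  1.81538088]
```

View pics/s8.png

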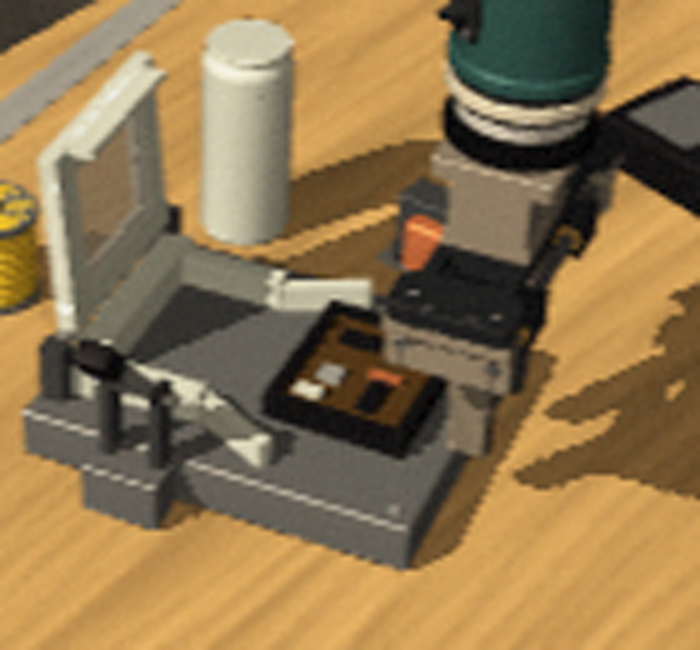

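The reel stands 2–3 mm from the tray's centre. The fingers are behind the carrier, with the near finger at (470,420). I push.

```bash
python3 -m jog '[{"slide":[0,-2,-5],"twist":[0,0,0],"gripper":-0.1},{"slide":[5,1.4,0],"twist":[0,0,0],"gripper":-0.1},{"slide":[8,2.3,0],"twist":[0,0,0],"gripper":-0.1},{"slide":[8,2.3,0],"twist":[0,0,0],"gripper":-0.1},{"slide":[8,2.3,0],"twist":[0,0,0],"gripper":-0.1},{"slide":[8,2.3,0],"twist":[0,0,0],"gripper":-0.1},{"slide":[8,2.3,0],"twist":[0,0,0],"gripper":-0.1},{"slide":[8,2.3,0],"twist":[0,0,0],"gripper":-0.1},{"slide":[0,0,0],"twist":[0,0,0],"gripper":-0.1}]'; python3 - <<'E'
from goal import *
a=np.radians(15.9)
go([558.8,-23.3,42],[0,0,-1],[np.sin(a),-np.cos(a),0])
p=bot.snapshot("side"); save(p,"s9.png",(290,150,430,280),5)
E
```

```text
time_s: 14.65
tcp_pos: [502.7, -38.4, 40.9]
ee_rot: [-148.8, 89.8, 137.2]
wrist_force: [0.6, 0.2, -0.5]
opening: 0.549
t 14.65 tcp [502.7 -38.4  40.9] x [-0.003  0.002 -1.   ] z [ 0.276 -0.961 -0.003] F [ 0.6  0.2 -0.5] open 0.549 q [ 15.  30. -18. 118.  16.  34. -87.]
slide [56.1 15.1  1.1]
twist 1 [-0.002 -0.003 -0.002] 0.004
twist -1 [ 0.004 -0.004  3.139] 3.139
```

View pics/s9.png

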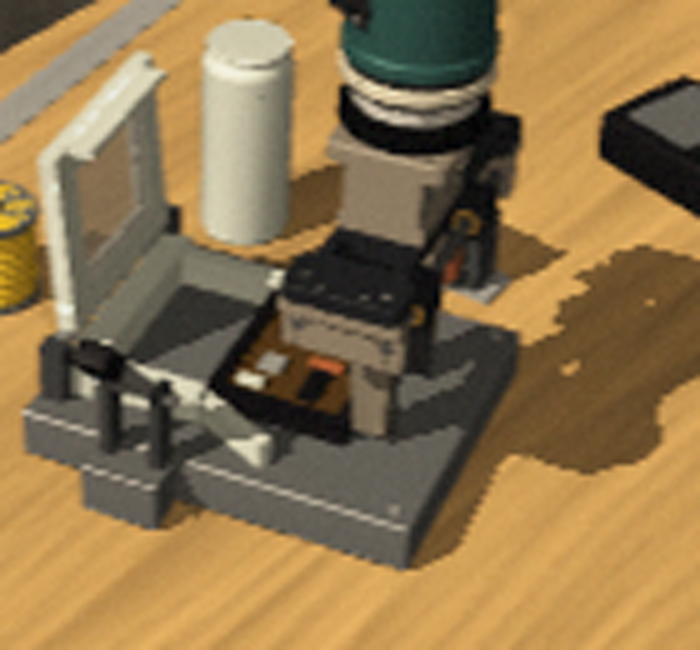

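The carrier is squared against both fingers and is entering the guides. I keep pushing.

```bash
python3 -m jog '[{"slide":[7,1.9,0],"twist":[0,0,0],"gripper":-0.1},{"slide":[7,1.9,0],"twist":[0,0,0],"gripper":-0.1},{"slide":[7,1.9,0],"twist":[0,0,0],"gripper":-0.1},{"slide":[7,1.9,0],"twist":[0,0,0],"gripper":-0.1},{"slide":[7,1.9,0],"twist":[0,0,0],"gripper":-0.1},{"slide":[7,1.9,0],"twist":[0,0,0],"gripper":-0.1},{"slide":[4,1.1,0],"twist":[0,0,0],"gripper":-0.1},{"slide":[0,0,0],"twist":[0,0,0],"gripper":-0.1}]'; python3 - <<'E'
from goal import *
a=np.radians(15.9)
go([558.8,-23.3,42],[0,0,-1],[np.sin(a),-np.cos(a),0])
p=bot.snapshot("side"); save(p,"s10.png",(290,150,430,280),5)
E
```

```text
time_s: 15.5
tcp_pos: [551.2, -26.4, 41.7]
ee_rot: [115.2, 89.8, 41.2]
wrist_force: [0.2, -0.3, 0.5]
opening: 0.549
t 15.5 tcp [551.2 -26.4  41.7] x [ 0.003  0.003 -1.   ] z [ 0.275 -0.961 -0.002] F [ 0.2 -0.3  0.5] open 0.549 q [ 13.  33. -17. 112.  16.  37. -88.]
slide [7.6 3.1 0.3]
twist 1 [-0.003  0.003 -0.001] 0.004
twist -1 [-0.005 -0.004  3.14 ] 3.14
```

View pics/s10.png

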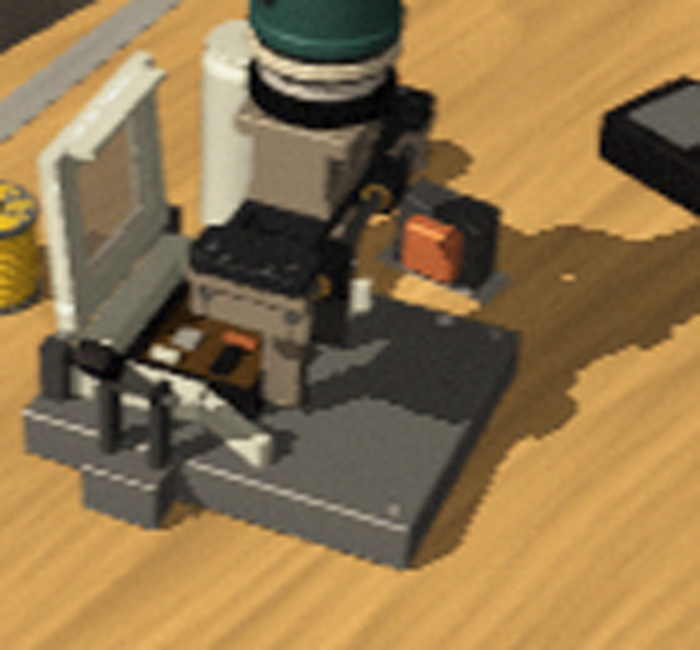

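Almost home. I push on in small steps until the force rises.

```bash
python3 -m jog '[{"slide":[4,1.2,0],"twist":[0,0,0],"gripper":-0.1},{"slide":[3,0.9,0],"twist":[0,0,0],"gripper":-0.1},{"slide":[0,0,0],"twist":[0,0,0],"gripper":-0.1}]';  python3 -m jog '[{"slide":[3,0.9,0],"twist":[0,0,0],"gripper":-0.1},{"slide":[0,0,0],"twist":[0,0,0],"gripper":-0.1}]'
```

```text
time_s: 15.85
tcp_pos: [557.2, -24.8, 41.5]
ee_rot: [133.5, 89.9, 59.4]
wrist_force: [-1.6, -1.1, 0.5]
opening: 0.551
time_s: 16.05
tcp_pos: [557.4, -24.7, 41.2]
ee_rot: [-112.2, 89.7, 173.8]
wrist_force: [-7.7, -3.0, 5.9]
opening: 0.549
```

```bash
python3 -m jog '[{"slide":[3,0.9,0],"twist":[0,0,0],"gripper":-0.1},{"slide":[0,0,0],"twist":[0,0,0],"gripper":-0.1},{"slide":[0,0,0],"twist":[0,0,0],"gripper":-0.1}]';  python3 -m jog '[{"slide":[-10,-2.7,0],"twist":[0,0,0],"gripper":-0.1},{"slide":[-15,-4,0],"twist":[0,0,0],"gripper":-0.1},{"slide":[-15,-4,0],"twist":[0,0,20],"gripper":-0.1}]' 2>&1 | tail -3
```

```text
time_s: 16.35
tcp_pos: [557.5, -24.7, 40.8]
ee_rot: [-100.8, 89.4, -174.9]
wrist_force: [-13.2, -3.7, 11.4]
opening: 0.549
ee_rot: [103.9, 89.8, 38.6]
wrist_force: [0.2, 0.5, -0.0]
opening: 0.549
```

A typing slip: the last row carried a z-twist of 20, which was clipped to 0.15 rad. It happened in free air, so nothing was touched. I undo it, rise, and check the carrier.

```bash
python3 -m jog '[{"slide":[0,0,10],"twist":[0,0,0],"gripper":-0.1},{"slide":[0,0,25],"twist":[0,0,-0.05],"gripper":-0.1},{"slide":[0,0,30],"twist":[0,0,-0.05],"gripper":1},{"slide":[0,0,30],"twist":[0,0,-0.05],"gripper":1},{"slide":[0,0,35],"twist":[0,0,0],"gripper":1},{"slide":[0,0,35],"twist":[0,0,0],"gripper":1},{"slide":[0,0,30],"twist":[0,0,0],"gripper":1},{"slide":[0,0,0],"twist":[0,0,0],"gripper":1}]'; python3 - <<'E'
from goal import *
a=np.radians(15.9)
go([698,16.4,240],[0,0,-1],[np.sin(a),-np.cos(a),0])
p=bot.snapshot("side"); save(p,"s11.png",(290,150,430,280),5)
np.save("cam2.npy",{"side":p},allow_pickle=True)
E
```

```text
time_s: 17.45
tcp_pos: [526.9, -32.7, 242.3]
ee_rot: [84.0, 89.3, 9.8]
wrist_force: [0.2, -0.0, 0.1]
opening: 0.05
t 17.45 tcp [526.9 -32.7 242.3] x [ 0.013  0.002 -1.   ] z [ 0.272 -0.962  0.001] F [ 0.2 -0.   0.1] open 0.05 q [ 20.  15. -23. 107.   7.  58. -80.]
slide [171.1  49.1  -2.3]
twist 1 [-0.002  0.013  0.002] 0.013
twist -1 [ 2.00e-02  3.00e-03 -3.14e+00] 3.14
```

View pics/s11.png

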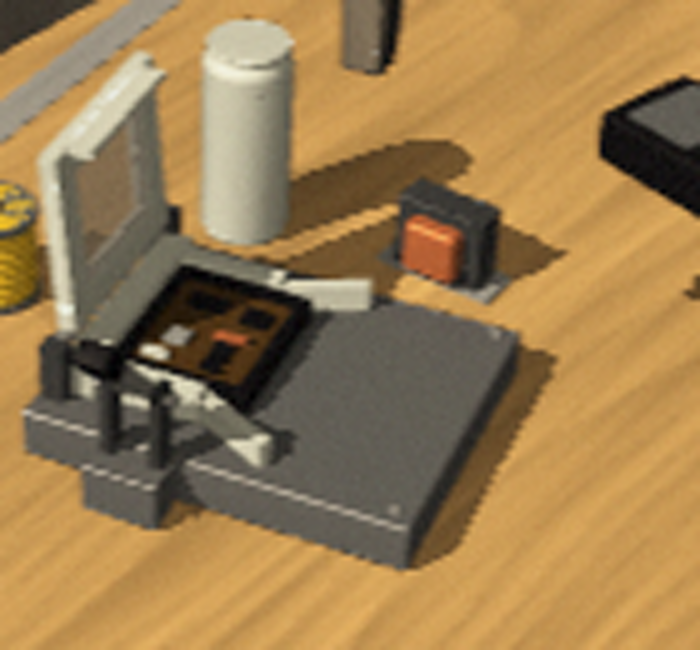

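The carrier lies between the rails, flush at the back stop; its near edge runs from (308,300) to (240,400). Now I go over and behind the lid with the fingers closed.

```bash
python3 -m jog '[{"slide":[12,3.5,0],"twist":[0,0.013,0],"gripper":1},{"slide":[20,5.5,0],"twist":[0,0,0],"gripper":1},{"slide":[20,5.5,0],"twist":[0,0,0],"gripper":1},{"slide":[20,5.5,0],"twist":[0,0,0],"gripper":1},{"slide":[20,5.5,0],"twist":[0,0,0],"gripper":1},{"slide":[20,5.5,0],"twist":[0,0,0],"gripper":1},{"slide":[20,5.5,0],"twist":[0,0,0],"gripper":1},{"slide":[20,5.5,0],"twist":[0,0,0],"gripper":1},{"slide":[20,5.5,0],"twist":[0,0,0],"gripper":1},{"slide":[4,2,0],"twist":[0,0,0],"gripper":1},{"slide":[0,0,0],"twist":[0,0,0],"gripper":1}]'; python3 - <<'E'
from goal import *
a=np.radians(15.9)
go([698,16.4,168],[0,0,-1],[np.sin(a),-np.cos(a),0])
E
```

```text
time_s: 18.6
tcp_pos: [698.8, 16.9, 235.2]
ee_rot: [-118.7, 89.2, 167.3]
wrist_force: [-0.4, 0.5, 0.1]
opening: 0.005
t 18.6 tcp [698.8  16.9 235.2] x [-0.014  0.003 -1.   ] z [ 0.275 -0.961 -0.007] F [-0.4  0.5  0.1] open 0.005 q [ 10.  33. -21.  82.  12.  68. -87.]
slide [ -0.8  -0.5 -67.2]
twist 1 [-0.003 -0.014 -0.001] 0.014
twist -1 [ 0.021 -0.005  3.14 ] 3.141
```

```bash
python3 -m jog '[{"slide":[0,0,-25],"twist":[0,-0.014,0],"gripper":1},{"slide":[0,0,-25],"twist":[0,0,0],"gripper":1},{"slide":[0,0,-20],"twist":[0,0,0],"gripper":1},{"slide":[0,0,0],"twist":[0,0,0],"gripper":1}]'; python3 - <<'E'
from goal import *
go([698,16.4,168])
p=bot.snapshot("side"); save(p,"s12.png",(270,100,410,230),5)
E
```

```text
time_s: 19.0
tcp_pos: [696.1, 15.3, 163.3]
ee_rot: [-127.9, 89.7, 158.0]
wrist_force: [0.5, -0.1, -0.0]
opening: 0.002
t 19.0 tcp [696.1  15.3 163.3] x [-0.004  0.002 -1.   ] z [ 0.274 -0.962 -0.003] F [ 0.5 -0.1 -0. ] open 0.002 q [  9.  37. -20.  86.  14.  60. -88.]
slide [1.9 1.1 4.7]
```

View pics/s12.png

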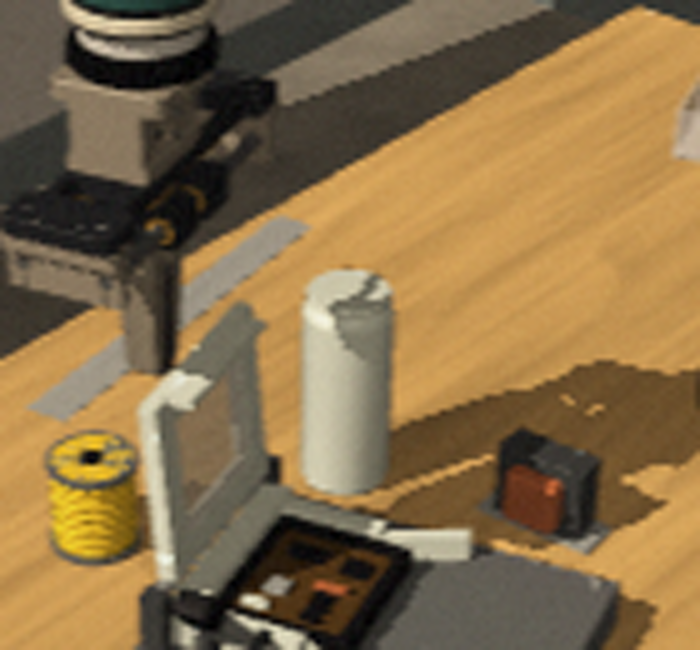

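The finger is behind the lid with its tip at (148,365), level with the upper part of the lid. I start the arc.

```bash
python3 -m jog '[{"slide":[-9,-2.6,0.5],"twist":[0,0,0],"gripper":1},{"slide":[-9,-2.6,0.5],"twist":[0,0,0],"gripper":1},{"slide":[-9,-2.6,0.5],"twist":[0,0,0],"gripper":1},{"slide":[-9,-2.6,0.5],"twist":[0,0,0],"gripper":1},{"slide":[-9.3,-2.7,-1],"twist":[0,0,0],"gripper":1},{"slide":[-9.3,-2.7,-1],"twist":[0,0,0],"gripper":1},{"slide":[-8.7,-2.5,-4],"twist":[0,0,0],"gripper":1},{"slide":[-8.7,-2.5,-4],"twist":[0,0,0],"gripper":1},{"slide":[0,0,0],"twist":[0,0,0],"gripper":1}]'; cat > lid.py <<'E'
from goal import *
t=np.load("t.npy"); s,R=state()
c,sn=np.cos(t[2]),np.sin(t[2]); d=s["tcp_pos"][:2]-t[:2]
print("tester-frame tcp",round(c*d[0]+sn*d[1],1),round(-sn*d[0]+c*d[1],1),round(s["tcp_pos"][2],1)); go()
E
python3 lid.py; python3 - <<'E'
from goal import *
p=bot.snapshot("side"); save(p,"s13.png",(270,100,410,230),5)
E
```

```text
time_s: 19.95
tcp_pos: [625.1, -5.6, 157.8]
ee_rot: [-177.9, 89.9, 108.0]
wrist_force: [-0.8, -0.4, 0.1]
opening: 0.004
tester-frame tcp 38.6 -1.2 157.8
t 19.95 tcp [625.1  -5.6 157.8] x [-0.     0.001 -1.   ] z [ 0.275 -0.962 -0.002] F [-0.8 -0.4  0.1] open 0.004 q [ 13.  30. -21.  98.  13.  54. -87.]
```

View pics/s13.png

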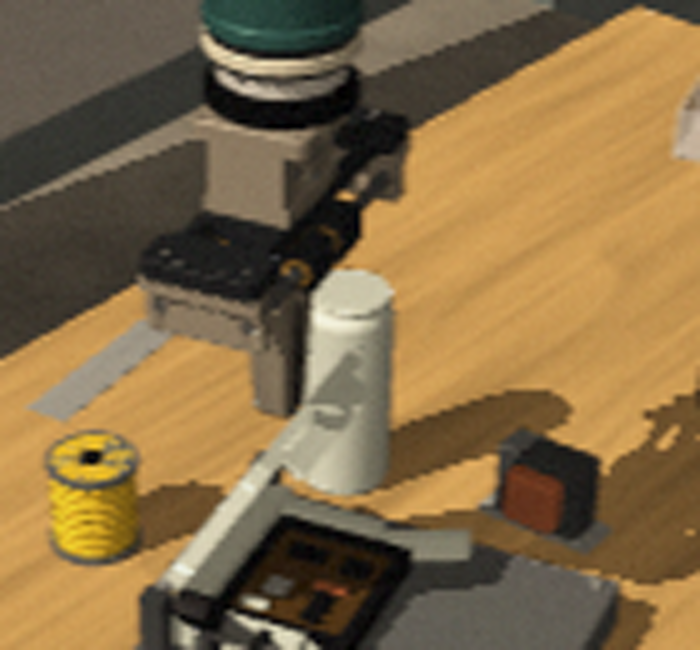

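The lid has followed to roughly 1 rad. I continue the arc.

```bash
python3 -m jog '[{"slide":[-8.2,-2.3,-7],"twist":[0,0,0],"gripper":1},{"slide":[-8.2,-2,-8],"twist":[0,0,0],"gripper":1},{"slide":[-6.4,-1.8,-7.5],"twist":[0,0,0],"gripper":1},{"slide":[-6.4,-1.8,-7.5],"twist":[0,0,0],"gripper":1},{"slide":[-5,-1.4,-8.5],"twist":[0,0,0],"gripper":1},{"slide":[-5,-1.4,-8.5],"twist":[0,0,0],"gripper":1},{"slide":[-3,-0.8,-9.5],"twist":[0,0,0],"gripper":1},{"slide":[-3,-0.8,-9.5],"twist":[0,0,0],"gripper":1},{"slide":[0,0,0],"twist":[0,0,0],"gripper":1}]'; python3 lid.py; python3 - <<'E'
from goal import *
p=bot.snapshot("side"); save(p,"s14.png",(270,110,410,240),5)
E
```

```text
time_s: 20.9
tcp_pos: [580.5, -17.1, 90.8]
ee_rot: [178.4, 89.8, 104.4]
wrist_force: [0.1, -0.8, 0.2]
opening: 0.005
tester-frame tcp -7.5 -0.0 90.8
t 20.9 tcp [580.5 -17.1  90.8] x [-0.001  0.003 -1.   ] z [ 0.275 -0.961 -0.003] F [ 0.1 -0.8  0.2] open 0.005 q [ 14.  32. -20. 106.  15.  45. -88.]
```

View pics/s14.png

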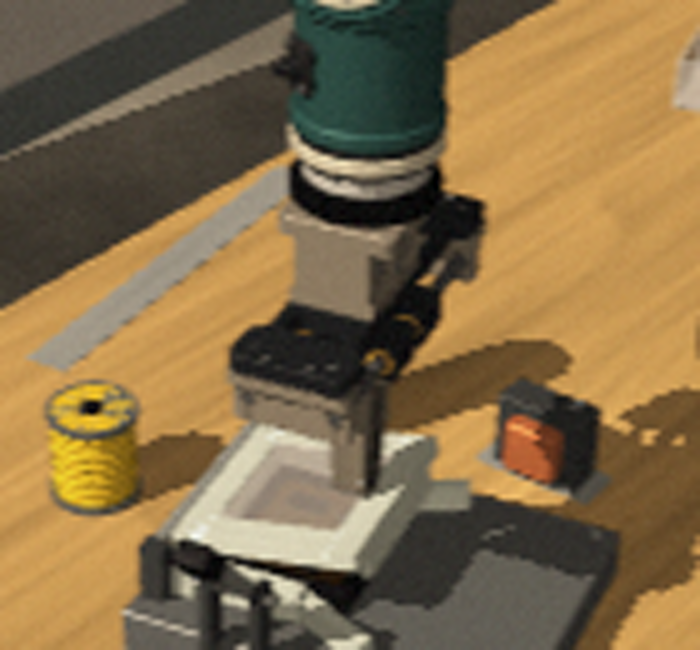

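The lid is nearly level at about 0.2 rad, with the fingertip on its free-edge frame at (360,490). I press it shut.

```bash
python3 -m jog '[{"slide":[-0.8,0,-8],"twist":[0,0,0],"gripper":1},{"slide":[-0.8,0,-6],"twist":[0,0,0],"gripper":1},{"slide":[0,0,-4],"twist":[0,0,0],"gripper":1},{"slide":[0,0,-3],"twist":[0,0,0],"gripper":1},{"slide":[0,0,0],"twist":[0,0,0],"gripper":1}]'; python3 -m jog '[{"slide":[0,0,-3],"twist":[0,0,0],"gripper":1},{"slide":[0,0,0],"twist":[0,0,0],"gripper":1}]'; python3 lid.py
```

```text
time_s: 21.45
tcp_pos: [580.7, -17.0, 72.0]
ee_rot: [110.9, 89.8, 36.9]
wrist_force: [-1.4, 0.5, 5.6]
opening: 0.004
time_s: 21.65
tcp_pos: [580.9, -17.0, 71.3]
ee_rot: [94.5, 89.8, 20.5]
wrist_force: [-5.7, -0.2, 21.9]
opening: 0.001
tester-frame tcp -7.0 0.0 71.3
t 21.65 tcp [580.9 -17.   71.3] x [ 0.003  0.001 -1.   ] z [ 0.275 -0.961 -0.   ] F [-5.7 -0.2 21.9] open 0.001 q [ 13.  33. -19. 107.  16.  42. -89.]
```

The lid is shut: the fingertip is at z≈63 with 22 N of reaction. I rise and move outboard of the clamp.

```bash
python3 -m jog '[{"slide":[0,0,0],"twist":[0,0,0],"gripper":1},{"slide":[0,0,10],"twist":[0,0,0],"gripper":1},{"slide":[0,0,25],"twist":[0,0,0],"gripper":1},{"slide":[0,0,35],"twist":[0,0,0],"gripper":1},{"slide":[0,0,35],"twist":[0,0,0],"gripper":1},{"slide":[0,0,25],"twist":[0,0,0],"gripper":1},{"slide":[-3,22,0],"twist":[0,0,0],"gripper":1},{"slide":[-3,22,0],"twist":[0,0,0],"gripper":1},{"slide":[-3,22,0],"twist":[0,0,0],"gripper":1},{"slide":[-3,22,0],"twist":[0,0,0],"gripper":1},{"slide":[-3,22,0],"twist":[0,0,0],"gripper":1},{"slide":[-3,22,0],"twist":[0,0,0],"gripper":1},{"slide":[-3,22,0],"twist":[0,0,0],"gripper":1},{"slide":[-2,22,0],"twist":[0,0,0],"gripper":1},{"slide":[0,5,0],"twist":[0,0,0],"gripper":1},{"slide":[0,0,0],"twist":[0,0,0],"gripper":1}]'; python3 lid.py; python3 - <<'E'
from goal import *
a=np.radians(15.9)
go([557.5,163.5,120],[0,0,-1],[np.sin(a),-np.cos(a),0])
p=bot.snapshot("top"); save(p,"t15.png",(270,145,410,270),5)
p=bot.snapshot("side"); save(p,"s15.png",(250,130,390,260),5)
E
```

```text
time_s: 23.25
tcp_pos: [557.0, 164.5, 198.4]
ee_rot: [125.6, 89.8, 51.7]
wrist_force: [0.2, 0.8, -0.0]
opening: 0.004
tester-frame tcp 19.6 181.1 198.4
t 23.25 tcp [557.  164.5 198.4] x [ 0.002  0.002 -1.   ] z [ 0.277 -0.961 -0.002] F [ 0.2  0.8 -0. ] open 0.004 q [   0.   24.  -26.  102.   12.   56. -104.]
t 23.25 tcp [557.  164.5 198.4] x [ 0.002  0.002 -1.   ] z [ 0.277 -0.961 -0.002] F [ 0.2  0.8 -0. ] open 0.004 q [   0.   24.  -26.  102.   12.   56. -104.]
slide [  0.5  -1.  -78.4]
twist 1 [-0.002  0.002 -0.003] 0.004
twist -1 [-3.000e-03 -4.000e-03  3.139e+00] 3.139
```

View pics/s15.png

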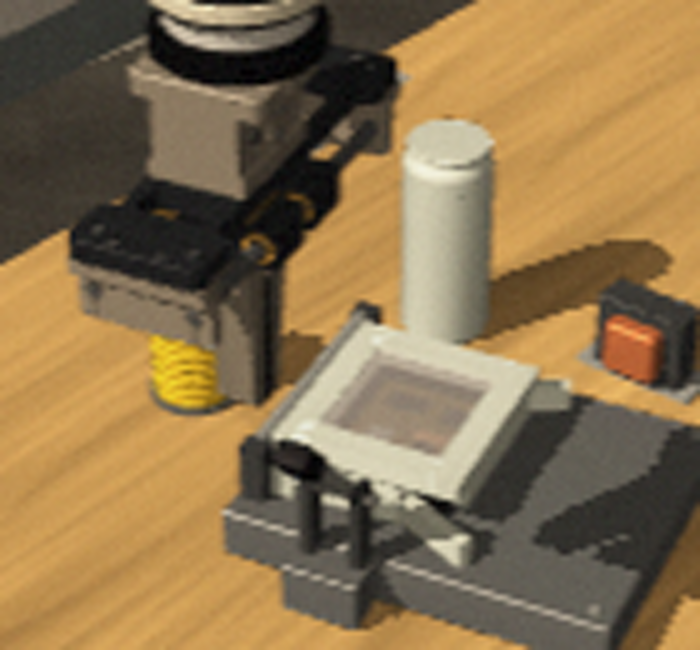

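View pics/t15.png

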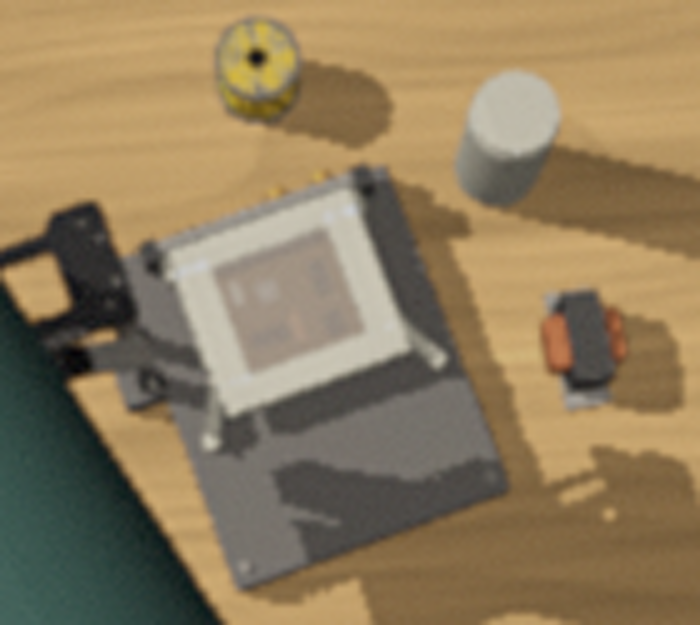

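Both views show the lid shut and level, with the carrier visible through the pane. The clamp leans outward, its grip at (298,455) in the side view. I descend outboard of the grip.

```bash
python3 -m jog '[{"slide":[0,0,-26],"twist":[0,0,0],"gripper":1},{"slide":[0,0,-26],"twist":[0,0,0],"gripper":1},{"slide":[0,0,-26],"twist":[0,0,0],"gripper":1},{"slide":[0,0,0],"twist":[0,0,0],"gripper":1}]'; python3 lid.py; python3 - <<'E'
from goal import *
p=bot.snapshot("side"); save(p,"s16.png",(250,130,390,260),5)
E
```

```text
time_s: 23.75
tcp_pos: [555.2, 161.2, 117.3]
ee_rot: [-101.3, 89.8, -175.4]
wrist_force: [-0.6, 0.6, -0.1]
opening: 0.004
tester-frame tcp 17.1 178.4 117.3
t 23.75 tcp [555.2 161.2 117.3] x [-0.004 -0.    -1.   ] z [ 0.273 -0.962 -0.001] F [-0.6  0.6 -0.1] open 0.004 q [  -1.   30.  -24.  105.   15.   48. -107.]
```

View pics/s16.png

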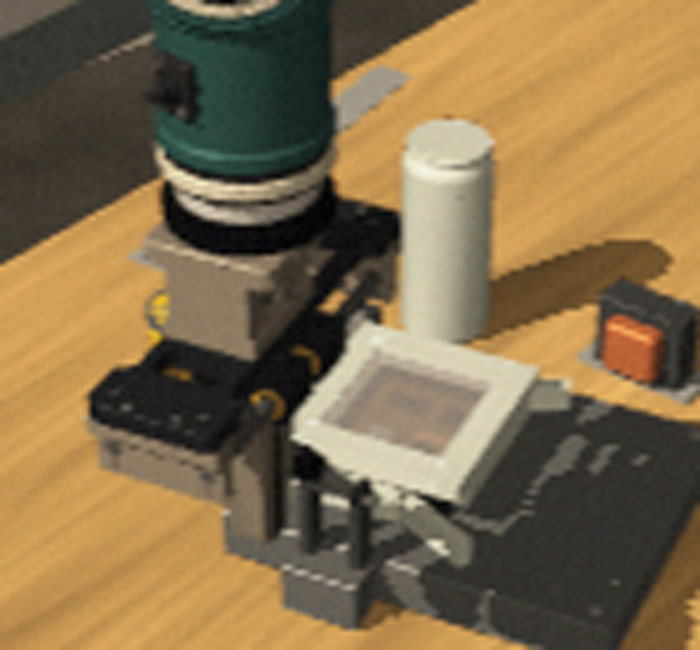

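The finger at (260,500) is just outboard of the grip at (305,460). I push the clamp up and over.

```bash
python3 -m jog '[{"slide":[3.7,-9.3,5],"twist":[0,0,0],"gripper":1},{"slide":[3.7,-9.3,5],"twist":[0,0,0],"gripper":1},{"slide":[3.7,-9.3,5],"twist":[0,0,0],"gripper":1},{"slide":[2.5,-8.9,4],"twist":[0,0,0],"gripper":1},{"slide":[2.5,-8.9,4],"twist":[0,0,0],"gripper":1},{"slide":[2.5,-8.9,4],"twist":[0,0,0],"gripper":1},{"slide":[1.7,-6.1,0],"twist":[0,0,0],"gripper":1},{"slide":[1.7,-6.1,0],"twist":[0,0,0],"gripper":1},{"slide":[0,0,0],"twist":[0,0,0],"gripper":1}]'; python3 lid.py; python3 - <<'E'
from goal import *
p=bot.snapshot("side"); save(p,"s17.png",(250,130,390,260),5)
E
```

```text
time_s: 24.7
tcp_pos: [580.6, 98.4, 154.4]
ee_rot: [102.9, 89.6, 28.9]
wrist_force: [-12.7, 0.7, 32.3]
opening: 0.002
tester-frame tcp 24.3 111.1 154.4
t 24.7 tcp [580.6  98.4 154.4] x [ 0.007  0.004 -1.   ] z [ 0.275 -0.962 -0.002] F [-12.7   0.7  32.3] open 0.002 q [  6.  28. -24. 103.  14.  52. -98.]
```

View pics/s17.png

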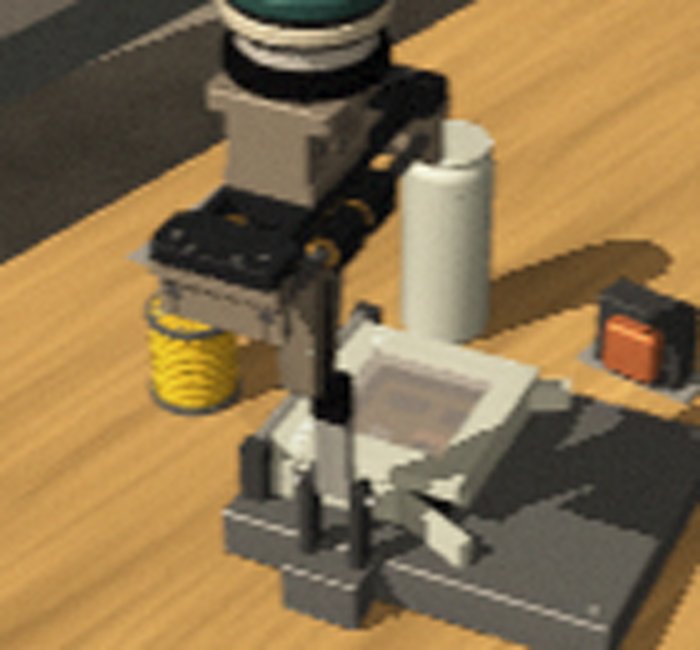

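The clamp is upright, but the fingertip has ridden onto its end: Fz is 32 N, with the grip at (335,395) below the finger. I back off outward, go lower and push again.

```bash
python3 -m jog '[{"slide":[0,0,10],"twist":[0,0,0],"gripper":1},{"slide":[0,0,10],"twist":[0,0,0],"gripper":1},{"slide":[-6,12,0],"twist":[0,0,0],"gripper":1},{"slide":[-5,12,0],"twist":[0,0,0],"gripper":1},{"slide":[-3,12,0],"twist":[0,0,0],"gripper":1},{"slide":[0,0,0],"twist":[0,0,0],"gripper":1}]'; python3 lid.py; python3 - <<'E'
from goal import *
p=bot.snapshot("side"); save(p,"s18.png",(250,130,390,260),5)
E
```

```text
time_s: 25.35
tcp_pos: [564.0, 136.3, 167.2]
ee_rot: [145.7, 89.8, 71.9]
wrist_force: [-0.7, -0.7, 0.1]
opening: 0.009
tester-frame tcp 18.7 152.0 167.2
t 25.35 tcp [564.  136.3 167.2] x [ 0.001  0.003 -1.   ] z [ 0.279 -0.96  -0.003] F [-0.7 -0.7  0.1] open 0.009 q [   3.   26.  -25.  103.   13.   53. -102.]
```

View pics/s18.png

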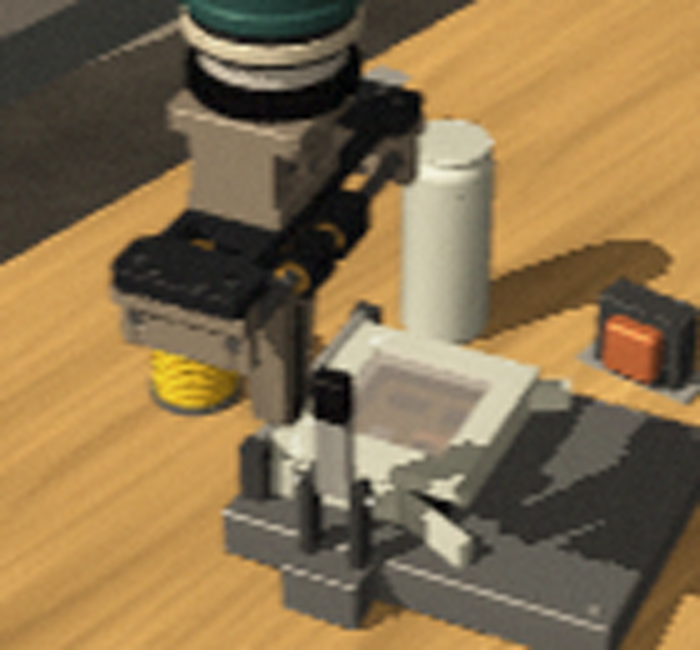

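```bash
python3 -m jog '[{"slide":[0,0,-15],"twist":[0,0,0],"gripper":1},{"slide":[0,0,-15],"twist":[0,0,0],"gripper":1},{"slide":[0,0,0],"twist":[0,0,0],"gripper":1},{"slide":[2.3,-8.2,0],"twist":[0,0,0],"gripper":1},{"slide":[2.3,-8.2,0],"twist":[0,0,0],"gripper":1},{"slide":[2.3,-8.2,0],"twist":[0,0,0],"gripper":1},{"slide":[2.3,-8.2,0],"twist":[0,0,0],"gripper":1},{"slide":[2.3,-8.2,0],"twist":[0,0,0],"gripper":1},{"slide":[0,0,0],"twist":[0,0,0],"gripper":1}]'; python3 lid.py; python3 - <<'E'
from goal import *
p=bot.snapshot("side"); save(p,"s19.png",(250,130,390,260),5)
E
```

```text
time_s: 26.3
tcp_pos: [577.5, 90.5, 137.9]
ee_rot: [102.5, 89.8, 28.4]
wrist_force: [0.2, -1.1, -0.1]
opening: 0.006
tester-frame tcp 19.2 104.3 137.9
t 26.3 tcp [577.5  90.5 137.9] x [ 0.003  0.002 -1.   ] z [ 0.273 -0.962 -0.001] F [ 0.2 -1.1 -0.1] open 0.006 q [  6.  29. -24. 104.  14.  50. -98.]
```

View pics/s19.png

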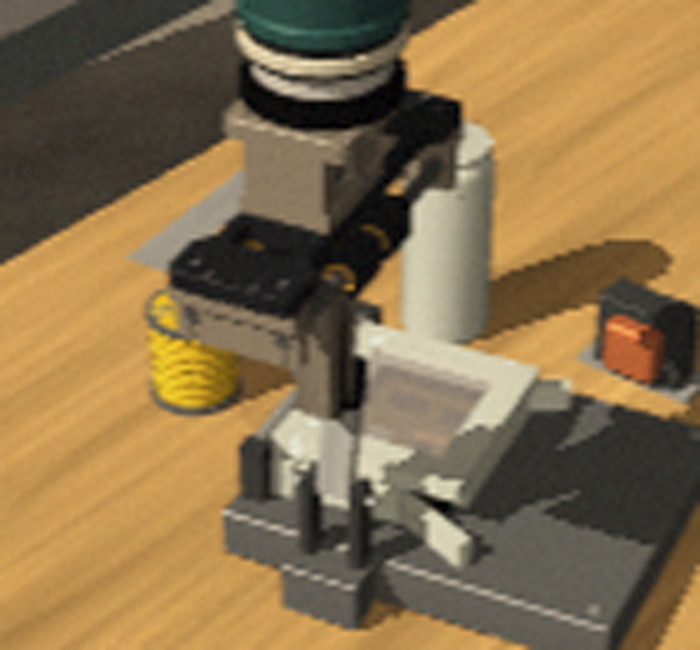

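The clamp is past upright and leans inward, with the finger on its outer face. I follow the arc down.

```bash
python3 -m jog '[{"slide":[2.3,-8,-2.5],"twist":[0,0,0],"gripper":1},{"slide":[2.3,-8,-2.5],"twist":[0,0,0],"gripper":1},{"slide":[1.3,-4.6,-3],"twist":[0,0,0],"gripper":1},{"slide":[1.3,-4.6,-3],"twist":[0,0,0],"gripper":1},{"slide":[1.1,-4,-3.8],"twist":[0,0,0],"gripper":1},{"slide":[1.1,-4,-3.8],"twist":[0,0,0],"gripper":1},{"slide":[0.9,-3.2,-4.6],"twist":[0,0,0],"gripper":1},{"slide":[0.9,-3.2,-4.6],"twist":[0,0,0],"gripper":1},{"slide":[0.6,-2.2,-5],"twist":[0,0,0],"gripper":1},{"slide":[0.6,-2.2,-5],"twist":[0,0,0],"gripper":1},{"slide":[0,0,0],"twist":[0,0,0],"gripper":1}]'; python3 lid.py; python3 - <<'E'
from goal import *
p=bot.snapshot("side"); save(p,"s20.png",(250,130,390,260),5)
E
```

```text
time_s: 27.45
tcp_pos: [588.5, 48.0, 98.7]
ee_rot: [150.6, 89.9, 76.6]
wrist_force: [-0.8, 1.1, -0.1]
opening: 0.012
tester-frame tcp 18.1 60.4 98.7
t 27.45 tcp [588.5  48.   98.7] x [ 0.001  0.002 -1.   ] z [ 0.275 -0.961 -0.002] F [-0.8  1.1 -0.1] open 0.012 q [  9.  32. -22. 105.  16.  46. -95.]
```

View pics/s20.png

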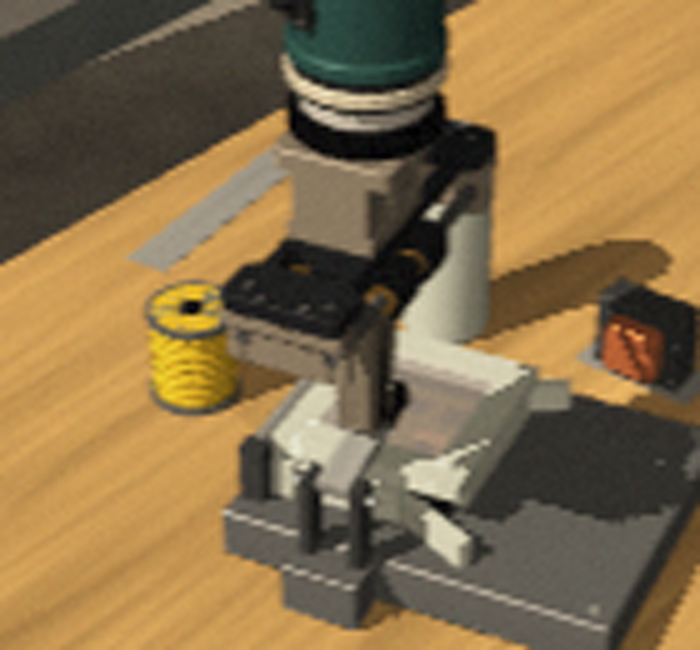

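The clamp is at about 0.3 rad with the finger on the grip. I press it down the rest of the way.

```bash
python3 -m jog '[{"slide":[1.5,-4,-4],"twist":[0,0,0],"gripper":1},{"slide":[0.6,-2,-4],"twist":[0,0,0],"gripper":1},{"slide":[0,0,-4],"twist":[0,0,0],"gripper":1},{"slide":[0,0,0],"twist":[0,0,0],"gripper":1}]'; python3 -m jog '[{"slide":[0,0,-3],"twist":[0,0,0],"gripper":1},{"slide":[0,0,0],"twist":[0,0,0],"gripper":1}]';  python3 lid.py
```

```text
time_s: 27.9
tcp_pos: [591.7, 41.9, 89.9]
ee_rot: [95.2, 89.8, 21.2]
wrist_force: [-6.2, -0.3, 17.6]
opening: 0.003
time_s: 28.1
tcp_pos: [592.0, 41.9, 89.4]
ee_rot: [75.7, 89.8, 1.6]
wrist_force: [-12.8, -0.8, 35.1]
opening: 0.01
tester-frame tcp 19.8 53.7 89.4
t 28.1 tcp [592.   41.9  89.4] x [ 0.004  0.    -1.   ] z [ 0.275 -0.961  0.001] F [-12.8  -0.8  35.1] open 0.01 q [  9.  33. -22. 105.  16.  45. -95.]
```

The clamp is firmly down: tip at z 81.4 against 81 expected, with 35 N of reaction. I retract and inspect.

```bash
python3 -m jog '[{"slide":[0,0,0],"twist":[0,0,0],"gripper":1},{"slide":[0,0,10],"twist":[0,0,0],"gripper":1},{"slide":[0,0,25],"twist":[0,0,0],"gripper":1},{"slide":[0,0,35],"twist":[0,0,0],"gripper":1},{"slide":[0,0,35],"twist":[0,0,0],"gripper":1},{"slide":[0,0,30],"twist":[0,0,0],"gripper":1},{"slide":[-20,-15,10],"twist":[0,0,0],"gripper":1},{"slide":[-20,-25,10],"twist":[0,0,0],"gripper":1},{"slide":[-20,-30,10],"twist":[0,0,0],"gripper":1},{"slide":[-15,-35,0],"twist":[0,0,0],"gripper":1},{"slide":[-10,-35,0],"twist":[0,0,0],"gripper":1},{"slide":[0,-35,0],"twist":[0,0,0],"gripper":1},{"slide":[0,-35,0],"twist":[0,0,0],"gripper":1},{"slide":[0,-35,0],"twist":[0,0,0],"gripper":1},{"slide":[0,-35,0],"twist":[0,0,0],"gripper":1},{"slide":[0,0,0],"twist":[0,0,0],"gripper":1},{"slide":[0,0,0],"twist":[0,0,0],"gripper":1}]'; python3 - <<'E'
from goal import *
go()
p=bot.snapshot("side"); save(p,"s21.png",(200,120,410,350),2.6)
p2=bot.snapshot("top"); save(p2,"t21.png",(180,140,460,280),2.8)
save(p2,"t21c.png",(270,145,410,270),5)
for n in("meter","can","transformer","clamp_tip","lid_edge","reel"):
    print(n,[[(np.round(r["location"]).tolist(),round(r["confidence"],2)) for r in bot.look_for(q,n)[:2]] for q in(p,p2)])
E
```

```text
time_s: 29.8
tcp_pos: [505.7, -238.8, 249.2]
ee_rot: [135.6, 89.8, 61.4]
wrist_force: [0.0, 1.1, 0.4]
opening: 0.003
t 29.8 tcp [ 505.7 -238.8  249.2] x [ 0.001  0.003 -1.   ] z [ 0.273 -0.962 -0.002] F [0.  1.1 0.4] open 0.003 q [ 37.  18. -18. 102.   6.  61. -58.]
meter [[([469.0, -350.0, 35.0], 0.61)], [([613.0, -14.0, 64.0], 0.65)]]
can [[([682.0, -126.0, 81.0], 0.84), ([586.0, 54.0, 80.0], 0.68)], [([683.0, -145.0, 130.0], 0.57)]]
transformer [[([563.0, -181.0, 32.0], 0.72)], [([570.0, -183.0, 44.0], 0.53)]]
clamp_tip [[([582.0, 53.0, 75.0], 0.49)], [([582.0, 49.0, 77.0], 0.73), ([564.0, -18.0, 32.0], 0.31)]]
lid_edge [[([601.0, -3.0, 65.0], 0.66)], [([615.0, -14.0, 63.0], 0.81), ([561.0, -19.0, 31.0], 0.49)]]
reel [[([750.0, 8.0, 43.0], 0.91), ([511.0, 365.0, 62.0], 0.64)], [([751.0, -0.0, 62.0], 0.86)]]
```

View pics/s21.png

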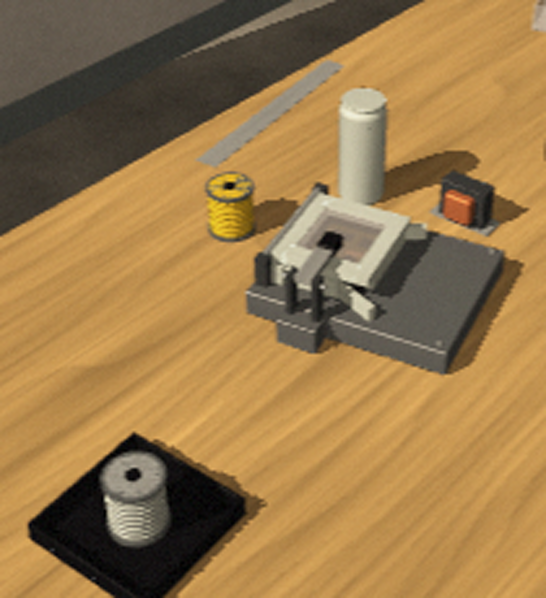

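View pics/t21.png

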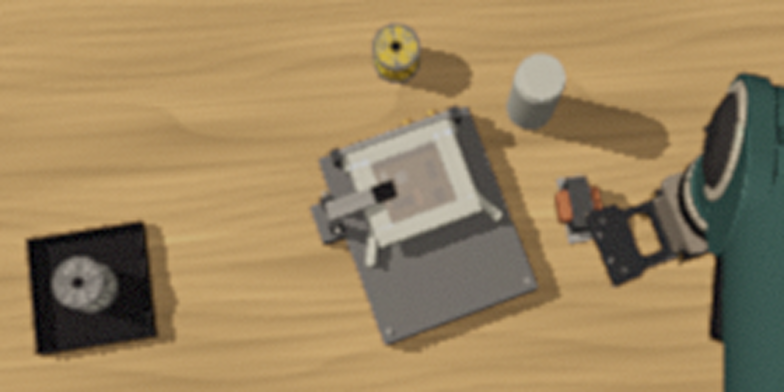

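View pics/t21c.png

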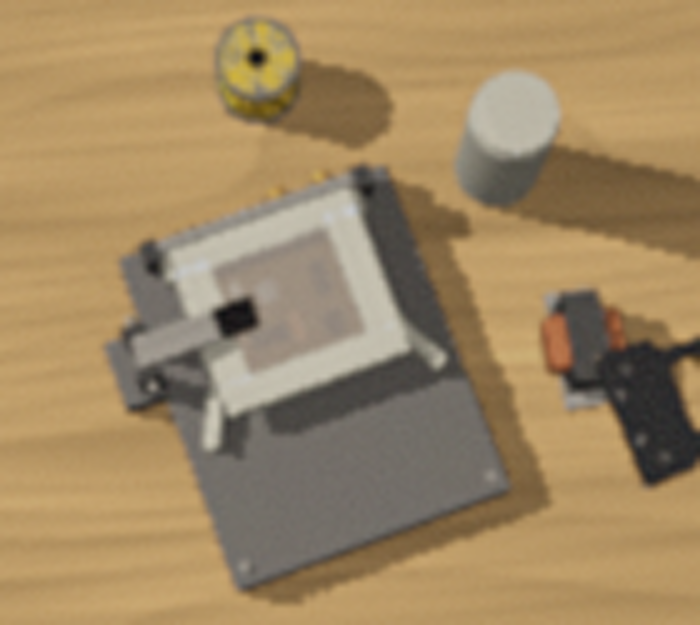

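All the views agree: lid shut, clamp level across it, reel upright in the tray, bystanders unmoved. I hand in.

```bash
python3 - <<'E'
from goal import *
go(); print(bot.job_done())
E
```

```text
t 30.5 tcp [ 506.3 -237.8  249.8] x [ 0.002  0.002 -1.   ] z [ 0.275 -0.961 -0.002] F [ 0.2 -0.2 -0.4] open 0.004 q [ 37.  18. -18. 102.   6.  61. -58.]
the job is handed in; nothing more can be done
None
```

All four steps are done, in order, and the job was handed in at 30.5 s. The hand-in reports no verdict, so this rests on my own checks.

**What my last checks showed**
- **Reel:** it stands upright in the black tray. I measured it about 2–3 mm from the tray's centre soon after release, and the last pictures show it still standing there.
- **Carrier:** I slid it along the deck until it stopped at the back stop with about 13 N of push. The tool ended about 1.6 mm short of the computed home position, within the 5 mm limit and my 2–3 mm measuring error. I did not measure its pose again under the lid.
- **Lid:** I pressed it down until the fingertip stopped at z = 63 mm (shut is 64 mm). Both cameras show it level.
- **Clamp:** I pressed it down until the fingertip stopped at z = 81.4 mm (81 mm expected). Both cameras show it lying level across the lid.
- **Bystanders:** the can and transformer are within about 5 mm of their first readings, which is detector scatter. The meter was about 4 mm off in the side view.
- **Robot:** it ended clear of everything, with a wrist force near zero.

**What went wrong or disagreed**
- A typing slip turned the tool 0.15 rad in free air; it touched nothing and I undid it.
- On the first clamp push, the fingertip rode up onto the clamp's end with about 32 N. I backed off and pushed again from lower down.
- The network's last "meter" report from the top view was on the tester, which I took as a false detection.
- The network's last report of the reel in the tray (511, 365) is about 17 mm from my own pixel measurement (526, 356). Both are well inside the tray limits, and I trust the pixel measurement.

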